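# Slide the gilded tile over the lip into the soft-cushioned nest

## Task

Before it is burnished the gilded tile has to lie on the soft cushion: press down on the cork cushions of the three nests with the fingertips until you have felt the one that is clearly softer than the others. Then slide the tile across the deck, without picking it up, over the lip of that nest so that it drops in and lies flat on the soft cushion, and let go. Leave the red dish, the pencil pot and the jar where they are.

Things in the scene. Friction and masses are not known exactly. Their poses are not given: they have to be found in the camera images.
- deck: Fixed square loading deck with a grey top, 150 x 150 mm, top face 30 mm above the table. Origin: centre of its underside at table level; z up, x and y along its sides. Three nests adjoin it, their centres at (+140, 0), (0, +140) and (0, -140) mm in its frame; the side at -x (towards the robot) is free, an open edge.
- tile: Loose square ceramic tile, dark teal with a gold diamond on top, 90 x 90 mm and 12 mm thick, 0.15 to 0.25 kg, too wide to be grasped across. Starts flat on the deck, somewhat off its centre and turned. Origin: centre of the underside; z up out of the gilded face, x and y along its sides.
- nest_1: One of three look-alike fixed wooden nests, 130 mm square, which stand at the deck's left, right and far side in changing order. Origin: centre of the underside, at table level; z up, x and y along its sides. Centred pocket 97 mm square, round it a dark upright lip 4 mm wide, its top 34 mm above the table; outside the lip a ramp 12.5 mm wide falls to deck level (30 mm) on all sides.
- nest_2: One of three look-alike fixed wooden nests, 130 mm square, which stand at the deck's left, right and far side in changing order. Origin: centre of the underside, at table level; z up, x and y along its sides. Centred pocket 97 mm square, round it a dark upright lip 4 mm wide, its top 34 mm above the table; outside the lip a ramp 12.5 mm wide falls to deck level (30 mm) on all sides.
- nest_3: One of three look-alike fixed wooden nests, 130 mm square, which stand at the deck's left, right and far side in changing order. Origin: centre of the underside, at table level; z up, x and y along its sides. Centred pocket 97 mm square, round it a dark upright lip 4 mm wide, its top 34 mm above the table; outside the lip a ramp 12.5 mm wide falls to deck level (30 mm) on all sides.
- cushion_1 (a point): Centre of the top of nest_1's cork cushion, 94 mm square, the pocket's sprung floor: 23 mm above the table, goes down up to 10 mm when pressed, and returns. The soft one yields to about 0.3 N per mm (2 N at 6 mm down), so the tile's weight sinks it 3 to 8 mm; the two stiff ones start to yield at 2.7 N and take 3 N more per mm. Only pressing tells which is soft.
- cushion_2 (a point): Centre of the top of nest_2's cork cushion, 94 mm square, the pocket's sprung floor: 23 mm above the table, goes down up to 10 mm when pressed, and returns. The soft one yields to about 0.3 N per mm (2 N at 6 mm down), so the tile's weight sinks it 3 to 8 mm; the two stiff ones start to yield at 2.7 N and take 3 N more per mm. Only pressing tells which is soft.
- cushion_3 (a point): Centre of the top of nest_3's cork cushion, 94 mm square, the pocket's sprung floor: 23 mm above the table, goes down up to 10 mm when pressed, and returns. The soft one yields to about 0.3 N per mm (2 N at 6 mm down), so the tile's weight sinks it 3 to 8 mm; the two stiff ones start to yield at 2.7 N and take 3 N more per mm. Only pressing tells which is soft.
- dish: Red square open dish, 150 x 150 mm, 32 mm high. Loose bystander, leave it where it is. Origin: centre of the underside.
- pencil_pot: Black round pot, 72 mm across, 85 mm high, with pencils standing up to about 185 mm high. Loose bystander, leave it where it is. Origin: centre of the underside.
- varnish_jar: Amber jar with a white cap, 60 mm across, 75 mm high. Loose bystander, leave it where it is. Origin: centre of the underside.
Not all that is in view belongs to the job. Of the things that look like the tile, the smallest one is meant.

How it is judged:
On the way:
1. the soft cushion has been pressed down by at least 4 mm with the fingers, yielding to under 9 N, before the tile is on it (((distance of cushion_1 from where it was at the start of the episode above 0.004 m and contact force between the fingers and nest_1 between 0.4 and 9 N and horizontal distance between tile and nest_1 above 0.08 m) or (distance of cushion_2 from where it was at the start of the episode above 0.004 m and contact force between the fingers and nest_2 between 0.4 and 9 N and horizontal distance between tile and nest_2 above 0.08 m) or (distance of cushion_3 from where it was at the start of the episode above 0.004 m and contact force between the fingers and nest_3 between 0.4 and 9 N and horizontal distance between tile and nest_3 above 0.08 m))), for 0.05 s.
At the end, for the whole second after the job is handed in: The tile lies in the pocket of the nest with the soft cushion, which has sunk under it: centred within 6 mm, its underside less than 21 mm above the table (only the soft cushion sinks that far), face up and level within 0.06 rad, at rest and released (((x of tile in the frame of nest_1 between -0.006 and 0.006 m and y of tile in the frame of nest_1 between -0.006 and 0.006 m) or (x of tile in the frame of nest_2 between -0.006 and 0.006 m and y of tile in the frame of nest_2 between -0.006 and 0.006 m) or (x of tile in the frame of nest_3 between -0.006 and 0.006 m and y of tile in the frame of nest_3 between -0.006 and 0.006 m)) and z of tile in the frame of deck between 0.01 and 0.021 m and angle between tile's own z axis and vertical below 0.06 rad and linear speed of tile below 0.01 m/s and angular speed of tile below 0.1 rad/s); the robot touches nothing.
It fails at once if the tile is lifted more than 30 mm above the deck (z of tile in the frame of deck above 0.06 m).
It fails at once if the tile is tipped up by more than 0.7 rad (angle between tile's own z axis and vertical above 0.7 rad).
It fails at once if the dish, the pencil pot or the jar is moved by more than 20 mm (distance of any of dish, pencil_pot, varnish_jar from where it was at the start of the episode above 0.02 m).
It also fails if it takes over 72 s, if anything falls off the work surface, if the arm or the gripper's body presses on something with over 40 N, if the wrist force passes 120 N, or if a joint passes its speed limit or range.

## Robot

A 6-joint arm with a two-finger parallel gripper is mounted at the origin on the work surface. World frame = base frame: x ahead of the robot, y to its left, z up, the work surface at z = 0. Lengths are in m, angles in rad, forces in N, time in s.
With the tool pointing down it reaches from about 0.425 to 0.95 m from the base axis. Payload 3.5 kg.
Tool frame: the origin (TCP) lies midway between the tips of the shut fingers; the grasp point (between the pads) lies grasp_offset behind it (grasp_offset is the distance from the TCP to the grasp point, in m); z points along the fingers, y is the direction in which the jaws open and shut (so a half turn about z gives the same grasp; the last joint's range is limited). The gripper opens to 85 mm and grips with 20 to 120 N. Pads are 22 mm wide; open, the fingers measure 114 mm over their backs; the gripper's body (76 mm by 85 mm) begins 54 mm behind the grasp point. The pads swing forward as they close: fully open they stand 13 mm farther back than shut.
Start: joints at [1.122, 0.286, 1.577, -0, 1.279, -0.15], TCP at [0.199, 0.645, 0.231] pointing down, gripper open.
Joint ranges: [-2.77, 2.77], [-0.9, 2.22], [0.21, 2.48], [-1.53, 4.67], [0.24, 2.81], [-2.84, 2.84]. Speed limits (rad/s): [2.79, 2.79, 3.14, 3.14, 3.14, 3.14].

## Interface

Orientations are given as a unit quaternion [x, y, z, w].
In Python, from plant import * gives the robot as it stands.
- The arm moves only by the tool jog_arm, never from a script. Its argument "targets" is text: rows parted by semicolons, each of 7 numbers parted by spaces: the shift along the world's x, y, z in mm, then the turn, a rotation vector about the world's x, y, z in degrees, then the gripper's target within -1 to 1 (fully open at 1, half-way at 0, shut at -1). A call has 1 to 10 rows; each row shifts and turns the pose as measured when the row begins; what a row does not reach is not made up. A row lasts 1/12 s, in which the tool goes at most 41.7 mm and 7.16 degrees, less where a joint would pass 70% of its speed; a pose out of reach is approached as far as the arm can. A call with a gripper value outside its range is refused whole. The fingers move at their own pace and stop on an object; "force" is the grip in N (left out, the last holds). Time passes only in rows, so rows that do not move let the fingers close. It gives the time, the measured TCP pose, the force and the opening at its end, in the units of the state.
- get_state(): the state, without advancing time (a new reading comes with each control period).
- read_camera(name): name is "side" or "top" or "wrist"; returns a dict with "pixels" (384x512x3 uint8, blue, green, red), "mtx" (3x3 intrinsics, pixels), "world_from_camera" (4x4, takes a point from camera to world coordinates). Camera axes: x right, y up, looking along -z (the intrinsics and any distortion apply to the point x, -y, -z); pixel columns grow to the right and rows downward; lengths in m; the calibration is good to about 2 mm. The wrist camera is an equidistant fisheye: a pixel r from the principal point sees the ray r / f radians off the axis. A picture is of the moment at which its call begins. There is no depth.
- sign_off(): hands the job in, once; it reports no verdict.
Trained networks look in a picture, given as the dict that the camera call returned (one of the last four; its "shot" number tells which), for a name from the list of things; names that differ only in an ending like _2 or _b are one class to them, and where a whole thing is asked for, a point or a joint stands for the part that bears it (a point fixed in the world has none). Each returns a list of dicts, best first, with "p" (0 to 1); they miss things now and then, are a little off and sometimes report something else, mostly with a low value. They report only what shows in the picture. A call takes as long as a camera call. They do not tell look-alikes from the thing itself.
- spot_in(target, picture): "uv" ([column, row] in pixels, amid what is visible of it).
- silhouettes(target, picture): "mask" (384x512 bool, what is visible of it) and "uv" ([column, row] in pixels, amid what is visible of it).
- mark_of(target, picture): "uv" ([column, row] in pixels: a listed point, or the origin of a listed thing).
The state is a dict: "time": time; "qpos": joint angles; "dq": joint speeds; "joint_efforts": joint torques, N m; "eef_pos": TCP position; "tcp_rot": TCP orientation; "contact_force": force on the tool from outside, world axes, zero at the start; "wrist_torque": the same for the moment, N m; "opening": opening from 0.0 (shut) to 1.0 (fully open).
Only numpy, scipy, OpenCV 4.12 (cv2) and the standard library are available. Lean on these libraries where they do the work, as an engineer would, in place of code of your own. Each camera call takes 0.05 s, during which the arm holds its last target.

## Working session

There is one attempt and no reset: what is moved stays moved. The work goes in short steps, Python scripts to look and compute and a tool call to move; the robot and the scene stay as the last step left them, time stands still between calls to the robot, and variables do not carry over. Pictures are saved under pics/ and viewed, and the job is handed in when it is done.

Besides the shell and the picture viewer there is one more tool, called as name(argument=value, ...) on one line, values as JSON. jog_arm: Moves the arm, as the interface text tells. Its arguments: {"type":"object","properties":{"targets":{"type":"string"},"force":{"type":"number"}},"required":["targets"]}

```bash
mkdir -p pics; ls; cat > h.py <<'E'
from plant import *
import numpy as np, cv2
def save(p,n,crop=None,sc=1):
    im=p["pixels"].copy()
    if crop: im=im[crop[1]:crop[3],crop[0]:crop[2]]
    if sc!=1: im=cv2.resize(im,None,fx=sc,fy=sc,interpolation=cv2.INTER_CUBIC)
    cv2.imwrite("pics/"+n,im)
def ray(p,uv):
    K=np.array(p["mtx"]);T=np.array(p["world_from_camera"])
    d=np.linalg.inv(K)@np.array([uv[0],uv[1],1.0])
    d=np.array([d[0],-d[1],-d[2]])
    return T[:3,3],T[:3,:3]@d
def onz(p,uv,z):
    o,d=ray(p,uv);t=(z-o[2])/d[2];return (o+t*d)
def proj(p,X):
    K=np.array(p["mtx"]);T=np.linalg.inv(np.array(p["world_from_camera"]))
    c=T[:3,:3]@np.array(X)+T[:3,3];c=np.array([c[0],-c[1],-c[2]]);u=K@c;return u[:2]/u[2]
E
python3 - <<'E'
from h import *
s=get_state();print({k:np.round(v,3) for k,v in s.items()})
for n in("top","side"):
    p=read_camera(n);save(p,n+"0.png",sc=1.5);print(n,p.keys(),np.round(p["world_from_camera"],3))
    for t in("tile","deck","nest_1","dish","pencil_pot","varnish_jar"):
        print(t,[(np.round(r["uv"]),round(r["p"],2)) for r in mark_of(t,p)])
    for r in mark_of("cushion_1",p): print("cush",np.round(r["uv"]),round(r["p"],2),onz(p,r["uv"],.023))
E
```

```text
pics
{'time': np.float64(0.0), 'qpos': array([ 1.122,  0.287,  1.578,  0.   ,  1.279, -0.15 ]), 'dq': array([ 0.001,  0.001, -0.   , -0.001,  0.001, -0.001]), 'joint_efforts': array([-1.0000e-03, -4.0600e+01, -2.9261e+01, -0.0000e+00,  6.0000e-03,
       -0.0000e+00]), 'eef_pos': array([0.198, 0.645, 0.23 ]), 'tcp_rot': array([ 0.149,  0.989, -0.001, -0.   ]), 'contact_force': array([-0.278, -0.216, -0.334]), 'wrist_torque': array([-0.066,  0.019, -0.026]), 'opening': np.float64(0.997)}
top dict_keys(['pixels', 'mtx', 'world_from_camera', 'shot']) [[-0.005  0.998 -0.069  0.384]
 [-1.    -0.004  0.016 -0.035]
 [ 0.016  0.069  0.997  1.55 ]
 [ 0.     0.     0.     1.   ]]
tile [(array([294., 249.]), 0.74), (array([132., 268.]), 0.74), (array([220., 194.]), 0.59)]
deck [(array([226., 193.]), 0.73)]
nest_1 [(array([186., 197.]), 0.81), (array([266., 180.]), 0.68), (array([218., 153.]), 0.67)]
dish [(array([364., 193.]), 0.66)]
pencil_pot [(array([326., 135.]), 0.84)]
varnish_jar [(array([122., 143.]), 0.7), (array([366., 193.]), 0.42)]
cush [212. 150.] 0.89 [0.65358414 0.05230686 0.023  
[... 180 characters left out ...]
t']) [[ 0.725  0.48  -0.494 -0.274]
 [-0.689  0.519 -0.506 -0.831]
 [ 0.014  0.707  0.707  1.129]
 [ 0.     0.     0.     1.   ]]
tile [(array([246., 179.]), 0.79), (array([252., 258.]), 0.67), (array([131., 173.]), 0.62)]
deck [(array([245., 187.]), 0.65)]
nest_1 [(array([214., 169.]), 0.7), (array([285., 203.]), 0.64), (array([267., 165.]), 0.58)]
dish [(array([356., 266.]), 0.56)]
pencil_pot [(array([367., 212.]), 0.83), (array([355., 270.]), 0.59)]
varnish_jar [(array([222., 126.]), 0.8), (array([244., 181.]), 0.47)]
cush [218. 169.] 0.68 [0.47603335 0.12563375 0.023     ]
cush [267. 153.] 0.59 [0.6561331  0.07069079 0.023     ]
cush [283. 201.] 0.57 [ 0.52895361 -0.13278045  0.023     ]
```

View pics/top0.png

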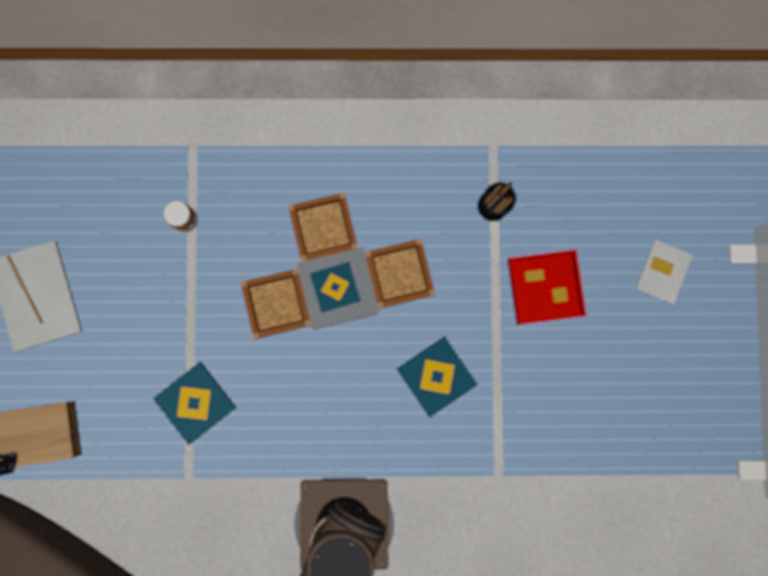

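View pics/side0.png

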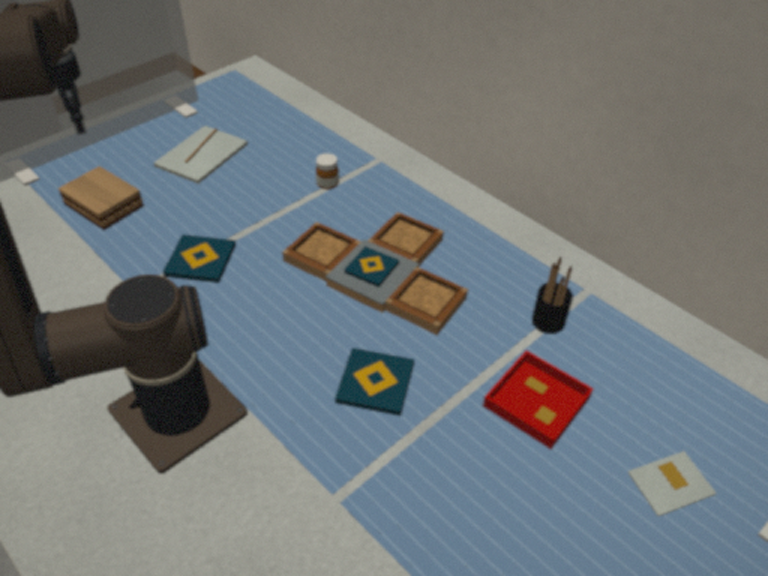

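Things that could be taken for the tile, as top-image pixels: (223,191) on the deck, (130,268) and (291,251) on the table. The last two are larger, so I choose the one on the deck. Next come the close crop and a fit of the layout.

```bash
cat >> h.py <<'E'
from scipy.optimize import least_squares
def R2(a): return np.array([[np.cos(a),-np.sin(a)],[np.sin(a),np.cos(a)]])
NC=np.array([[.14,0],[0,.14],[0,-.14]])
def sq(mask):
    c=max(cv2.findContours(mask.astype(np.uint8),cv2.RETR_EXTERNAL,cv2.CHAIN_APPROX_NONE)[0],key=cv2.contourArea)
    return cv2.minAreaRect(c)
E
python3 - <<'E'
from h import *
obs=[]
for n in("top","side"):
    p=read_camera(n)
    save(p,n+"crop.png",(150,110,310,230),5) if n=="top" else 0
    D=mark_of("cushion_1",p)[:3]; 
    S=silhouettes("nest_1",p)[:3]
    for r in S:
        ys,xs=np.nonzero(r["mask"]);
        m=cv2.moments(r["mask"].astype(np.uint8),True);print(n,"nest mask",m["m10"]/m["m00"],m["m01"]/m["m00"],m["m00"],onz(p,(m["m10"]/m["m00"],m["m01"]/m["m00"]),.028)[:2] )
    for r in silhouettes("tile",p)[:4]:
        m=cv2.moments(r["mask"].astype(np.uint8),True);uv=(m["m10"]/m["m00"],m["m01"]/m["m00"]);print("tile",uv,r["p"],m["m00"],onz(p,uv,.042)[:2],sq(r["mask"]))
        c=max(cv2.findContours(r["mask"].astype(np.uint8),0,1)[0],key=cv2.contourArea).reshape(-1,2)
        w=np.array([onz(p,q,.042)[:2]*1000 for q in c.astype(float)],np.float32); print("   world rect",cv2.minAreaRect(w))
    for r in silhouettes("dish",p)[:1]+silhouettes("pencil_pot",p)[:1]+silhouettes("varnish_jar",p)[:1]: print("by",r["uv"],onz(p,r["uv"],.04)[:2])
E
```

```text
top nest mask 266.8001269035533 182.04378172588832 1576.0 [ 0.54693552 -0.12798725]
top nest mask 215.10721247563353 150.70305393112412 1539.0 [0.65166994 0.04240912]
tile (129.54129032258064, 268.06129032258065) 0.94 1550.0 [0.26902413 0.31628773] ((129.5487823486328, 268.06097412109375), (38.88726806640625, 40.13665771484375), 51.34019470214844)
   world rect ((269.1385803222656, 316.14935302734375), (125.47032928466797, 126.8659896850586), 38.76541519165039)
tile (291.1326797385621, 250.51045751633987) 0.88 1530.0 [ 0.32236696 -0.2042794 ] ((291.1153564453125, 250.42303466796875), (40.21576690673828, 39.10636520385742), 56.3099365234375)
   world rect ((322.9730529785156, -204.28155517578125), (129.255859375, 126.76958465576172), 33.209102630615234)
tile (223.0694259012016, 191.1041388518024) 0.87 749.0 [0.51616939 0.01576079] ((222.89453125, 190.98165893554688), (27.872745513916016, 27.585397720336914), 73.3007583618164)
   world rect ((516.680419921875, 16.291133880615234), (91.22966003417969, 89.86731719970703), 16.531728744506836)
by [364.5, 192.7] [ 0.50958899 -0.44762073]
by
[... 660 characters left out ...]
77.69285714285715) 0.88 560.0 [0.50537489 0.01094616] ((246.8275604248047, 177.4310302734375), (30.82542610168457, 22.09774398803711), 21.801406860351562)
   world rect ((506.7906494140625, 12.385757446289062), (99.99449157714844, 92.16057586669922), 15.700237274169922)
tile (132.75941780821918, 172.10530821917808) 0.79 1168.0 [0.24392917 0.28915089] ((132.17567443847656, 171.44593811035156), (44.880924224853516, 32.057804107666016), 9.462322235107422)
   world rect ((246.0581512451172, 291.0081787109375), (149.21630859375, 135.58990478515625), 38.198333740234375)
by [356.7, 264.3] [ 0.49311684 -0.45542093]
by [371.4, 200.9] [ 0.72417995 -0.3338496 ]
by [218.1, 116.0] [0.65824819 0.33866048]
```

View pics/topcrop.png

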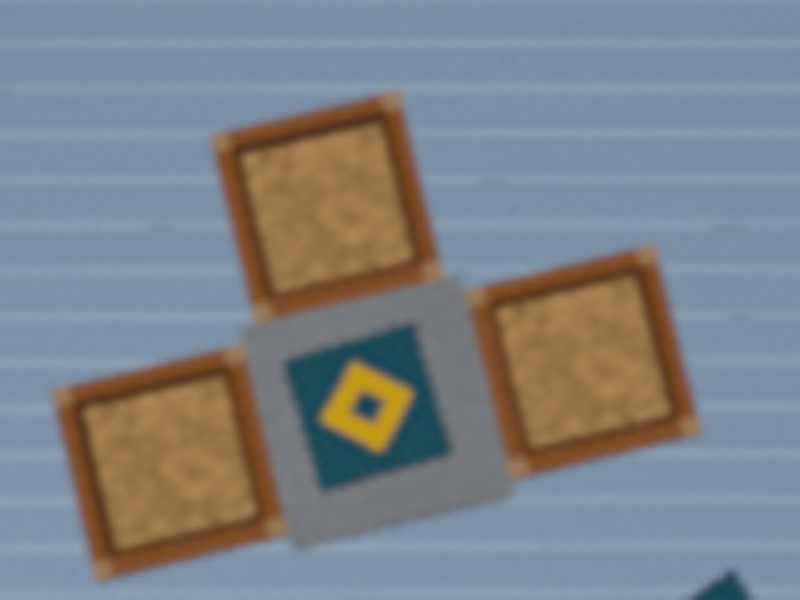

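The crop shows the 90 mm tile on the deck at about (223,191), beside the three cork nests at (184,202), (216,152) and (267,182). Next is an accurate fit.

```bash
cat > fit.py <<'E'
from h import *
def quad(im,lo,hi,minA):
    hsv=cv2.cvtColor(cv2.resize(im,None,fx=4,fy=4,interpolation=cv2.INTER_CUBIC),cv2.COLOR_BGR2HSV)
    return cv2.inRange(hsv,lo,hi)
p=read_camera("top")
im=p["pixels"][120:225,155:300]
hsv=cv2.cvtColor(im,cv2.COLOR_BGR2HSV)
print("cork",hsv[202-120,184-155],"wood",hsv[int(110+180/5)-120,int(150+232/5)-155],"tile",hsv[191+4-120,223-155-9])
up=cv2.resize(im,None,fx=4,fy=4,interpolation=cv2.INTER_CUBIC)
h=cv2.cvtColor(up,cv2.COLOR_BGR2HSV)
m=((h[...,0]<25)&(h[...,1]>80)&(h[...,2]>50)).astype(np.uint8)
m=cv2.morphologyEx(m,cv2.MORPH_OPEN,np.ones((5,5)))
n,l,st,ce=cv2.connectedComponentsWithStats(m)
for i in range(1,n):
    if st[i,4]<2000: continue
    c=max(cv2.findContours((l==i).astype(np.uint8),0,1)[0],key=cv2.contourArea).reshape(-1,2)
    uv=(c+.5)/4-.5+[155,120]
    w=np.array([onz(p,q,.030)[:2]*1000 for q in uv],np.float32)
    print(st[i,4],cv2.minAreaRect(w))
E
python3 fit.py
```

```text
cork [ 17 132 162] wood [ 14 173 122] tile [83 26 87]
22654 ((650.1878662109375, 42.96898651123047), (126.65430450439453, 124.49142456054688), 13.505537986755371)
23110 ((546.9838256835938, -124.95973205566406), (126.07725524902344, 126.35342407226562), 13.54475212097168)
23482 ((481.5900573730469, 145.26101684570312), (126.55175018310547, 126.45352935791016), 13.736276626586914)
3084 ((518.285888671875, 16.63959312438965), (49.2280158996582, 48.515869140625), 61.92959213256836)
```

Fit, in mm: deck centre (514.3,10.2) with yaw 13.6°. Nests: left (481.6,145.3), far (650.2,43.0), right (547,-125). The tile is at (516.5,16) with yaw about 16.7°. I'll move to the left nest with the fingers half open.

jog_arm(targets="20 -36 0 0 0 6.2 0;20 -36 0 0 0 6.2 0;20 -36 0 0 0 6.2 0;20 -36 0 0 0 6.2 0;20 -36 0 0 0 6.2 0;20 -36 0 0 0 0 0;20 -36 0 0 0 0 0;20 -36 0 0 0 0 0;20 -36 0 0 0 0 0;20 -36 0 0 0 0 0", force=20)

```text
time: 2.38
eef_pos: [0.3955, 0.2825, 0.231]
tcp_rot: [-0.141, 0.99, 0.002, 0.001]
contact_force: [1.4, 0.8, 0.1]
opening: 0.5
```

jog_arm(targets="17 -27 -20 0 0 -2.6 0;17 -27 -25 0 0 0 0;17 -27 -25 0 0 0 0;17 -27 -25 0 0 0 0;17 -27 -25 0 0 0 0;0 0 -25 0 0 0 0;0 0 -10 0 0 0 0;0 0 0 0 0 0 0;0 0 0 0 0 0 0")

```text
time: 3.13
eef_pos: [0.4899, 0.134, 0.078]
tcp_rot: [-0.112, 0.994, 0.002, 0.011]
contact_force: [-0.0, -0.6, -0.5]
opening: 0.499
```

```bash
cat > st.py <<'E'
from h import *
from scipy.spatial.transform import Rotation as R
def st():
    s=get_state();m=R.from_quat(s["tcp_rot"]).as_matrix();y=m[:,1]
    print("t",round(float(s["time"]),2),"pos",np.round(np.array(s["eef_pos"])*1000,1),"jaw",round(np.degrees(np.arctan2(y[1],y[0])),2),"down",np.round(m[:,2],4),"F",np.round(s["contact_force"],2),"T",np.round(s["wrist_torque"],2),"op",round(float(s["opening"]),3))
if __name__=="__main__":
    st()
    import sys
    if len(sys.argv)>1:
        p=read_camera("wrist");save(p,sys.argv[1],sc=1.5);print(np.round(p["mtx"],1).tolist(),np.round(p["world_from_camera"],3).tolist())
E
python3 st.py w1.png
```

```text
t 3.13 pos [489.9 134.   78. ] jaw 102.86 down [ 0.0208  0.0073 -0.9998] F [-0.05 -0.57 -0.53] T [0.06 0.04 0.03] op 0.499
[[297.3, 0.0, 260.8], [0.0, 297.3, 186.3], [0.0, 0.0, 1.0]] [[-0.223, -0.928, -0.3, 0.416], [0.975, -0.211, -0.071, 0.117], [0.002, -0.308, 0.951, 0.219], [0.0, 0.0, 0.0, 1.0]]
```

View pics/w1.png

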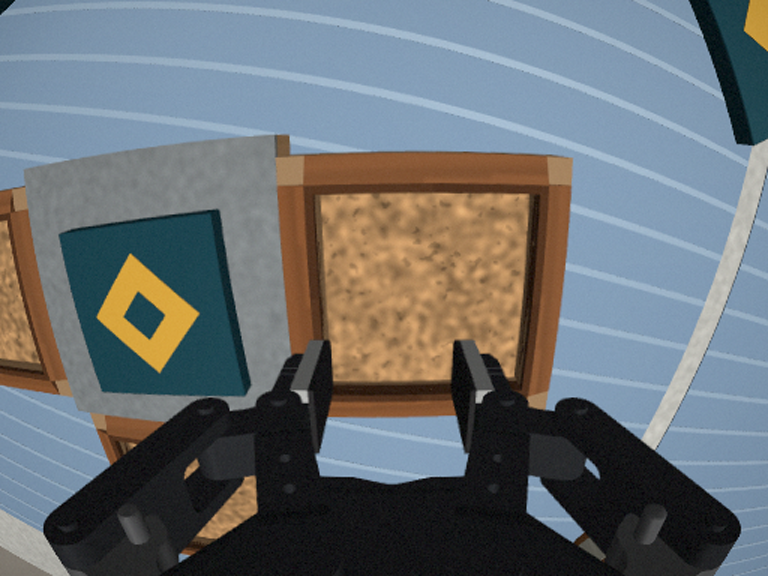

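jog_arm(targets="-4 6 -12 -0.4 1.2 0.7 0;-4 5 -10 0 0 0 0;0 0 -6 0 0 0 0;0 0 0 0 0 0 0;0 0 0 0 0 0 0")

```text
time: 3.6
eef_pos: [0.4852, 0.1498, 0.0562]
tcp_rot: [-0.122, 0.993, 0.0, 0.007]
contact_force: [-0.5, 0.6, 0.1]
opening: 0.503
```

```bash
python3 st.py
```

```text
t 3.6 pos [485.2 149.8  56.2] jaw 103.98 down [ 0.0136  0.0017 -0.9999] F [-0.45  0.64  0.1 ] T [-0.02 -0.01  0.02] op 0.503
```

jog_arm(targets="-4 -4 -10 0 1 0 0;0 0 -10 0 0 0 0;0 0 -6 0 0 0 0;0 0 0 0 0 0 0;0 0 0 0 0 0 0")

```text
time: 4.02
eef_pos: [0.4817, 0.1455, 0.0292]
tcp_rot: [-0.122, 0.993, 0.001, -0.001]
contact_force: [0.1, 0.8, 0.2]
opening: 0.497
```

```bash
python3 st.py
```

```text
t 4.02 pos [481.7 145.5  29.2] jaw 104.0 down [-0.0023  0.0021 -1.    ] F [0.06 0.77 0.16] T [ 0.04 -0.   -0.  ] op 0.497
```

jog_arm(targets="0 0 -4 0 0 0 0;0 0 0 0 0 0 0;0 0 -3 0 0 0 0;0 0 0 0 0 0 0")

```text
time: 4.35
eef_pos: [0.4822, 0.1452, 0.0216]
tcp_rot: [-0.122, 0.993, 0.001, -0.001]
contact_force: [0.2, 0.3, -0.2]
opening: 0.501
```

```bash
python3 st.py w2.png
```

```text
t 4.35 pos [482.2 145.2  21.6] jaw 103.96 down [-0.0017  0.0021 -1.    ] F [ 0.24  0.32 -0.25] T [-0.05  0.   -0.01] op 0.501
[[297.3, 0.0, 260.8], [0.0, 297.3, 186.3], [0.0, 0.0, 1.0]] [[-0.241, -0.93, -0.277, 0.411], [0.97, -0.231, -0.071, 0.128], [0.002, -0.286, 0.958, 0.164], [0.0, 0.0, 0.0, 1.0]]
```

View pics/w2.png

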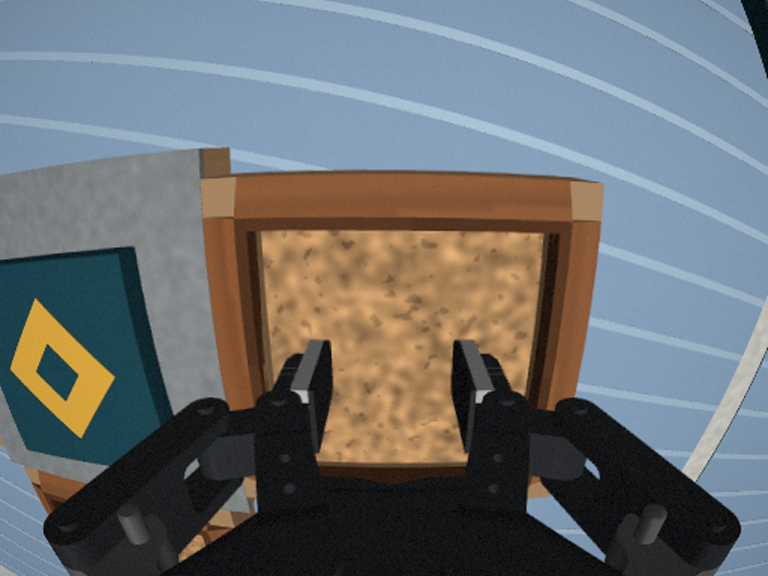

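The fingers stand well inside the left pocket and have not touched yet. Going lower.

jog_arm(targets="0 0 -3 0 0 0 0;0 0 0 0 0 0 0")

```text
time: 4.57
eef_pos: [0.4829, 0.1453, 0.02]
tcp_rot: [-0.121, 0.993, 0.001, -0.001]
contact_force: [-3.2, -0.5, 7.0]
opening: 0.503
```

jog_arm(targets="0 0 -2 0 0 0 0;0 0 0 0 0 0 0")

```text
time: 4.73
eef_pos: [0.4829, 0.1453, 0.0198]
tcp_rot: [-0.121, 0.993, 0.001, -0.002]
contact_force: [-3.6, -0.6, 6.9]
opening: 0.503
```

jog_arm(targets="0 0 -1 0 0 0 0;0 0 0 0 0 0 0")

```text
time: 4.9
eef_pos: [0.4829, 0.1453, 0.0205]
tcp_rot: [-0.121, 0.993, 0.001, -0.003]
contact_force: [-2.4, -0.3, 4.7]
opening: 0.499
```

The left nest is stiff: 7 N after about 1.5 mm. Next the far nest.

jog_arm(targets="0 0 30 0 0 0 0;0 0 25 0 0 0 0;28 -17 10 0 0 0 0;28 -17 0 0 0 0 0;28 -17 0 0 0 0 0;28 -17 0 0 0 0 0;28 -17 0 0 0 0 0;28 -17 0 0 0 0 0;0 0 -10 0 0 0 0;0 0 0 0 0 0 0")

```text
time: 5.73
eef_pos: [0.6554, 0.0386, 0.0774]
tcp_rot: [-0.123, 0.992, 0.0, -0.003]
contact_force: [-0.3, 0.8, -1.4]
opening: 0.503
```

```bash
python3 st.py
```

```text
t 5.73 pos [655.4  38.6  77.4] jaw 104.15 down [-5.4e-03 -2.0e-04 -1.0e+00] F [-0.25  0.8  -1.39] T [ 0.01 -0.02  0.01] op 0.503
```

jog_arm(targets="-4 3 -20 0 -0.3 -0.4 0;-2 2 -20 0 0 0 0;0 0 -8 0 0 0 0;0 0 0 0 0 0 0;0 0 -4 0 0 0 0;0 0 0 0 0 0 0")

```text
time: 6.23
eef_pos: [0.6464, 0.0457, 0.0238]
tcp_rot: [-0.12, 0.993, 0.0, -0.001]
contact_force: [0.0, -0.8, 0.1]
opening: 0.498
```

```bash
python3 st.py
```

```text
t 6.23 pos [646.4  45.7  23.8] jaw 103.82 down [-1.8e-03  3.0e-04 -1.0e+00] F [ 0.01 -0.82  0.12] T [-0.01  0.    0.05] op 0.498
```

jog_arm(targets="2 -1 -3 0 0 0 0;0 0 0 0 0 0 0")

```text
time: 6.4
eef_pos: [0.6492, 0.0451, 0.0222]
tcp_rot: [-0.121, 0.993, 0.0, 0.0]
contact_force: [-1.0, -0.4, 0.2]
opening: 0.5
```

jog_arm(targets="0 0 -3 0 0 0 0;0 0 0 0 0 0 0")

```text
time: 6.57
eef_pos: [0.6505, 0.045, 0.0207]
tcp_rot: [-0.121, 0.993, -0.0, 0.002]
contact_force: [-0.4, 0.0, -0.1]
opening: 0.503
```

jog_arm(targets="0 0 -3 0 0 0 0;0 0 0 0 0 0 0")

```text
time: 6.73
eef_pos: [0.6514, 0.0449, 0.0188]
tcp_rot: [-0.121, 0.993, -0.0, 0.003]
contact_force: [-0.8, 0.1, 1.3]
opening: 0.502
```

jog_arm(targets="0 0 -3 0 0 0 0;0 0 0 0 0 0 0")

```text
time: 6.9
eef_pos: [0.6519, 0.0449, 0.0163]
tcp_rot: [-0.121, 0.993, -0.0, 0.003]
contact_force: [-0.5, 0.1, 1.4]
opening: 0.501
```

jog_arm(targets="0 0 -3 0 0 0 0;0 0 0 0 0 0 0")

```text
time: 7.07
eef_pos: [0.6523, 0.0448, 0.0137]
tcp_rot: [-0.121, 0.993, -0.0, 0.003]
contact_force: [-1.0, -0.4, 2.8]
opening: 0.497
```

The far nest is soft: about 7.5 mm down at 2.8 N, against 7 N at about 1.5 mm on the left. The tile sits about 5 mm to the left of the line and is turned about 3°. I'll first square it from its left side with both fingers, jaws along deck x.

jog_arm(targets="0 0 30 0 0 0 0;0 0 30 0 0 0 0;-20 5 10 0 0 -7 0;-20 5 0 0 0 -7 0;-20 5 0 0 0 -7 0;-20 5 0 0 0 -7 0;-20 5 0 0 0 -7 0;-20 5 0 0 0 -7 0;-20 5 0 0 0 -7 0;-5 2 0 0 0 -7 0")

```text
time: 7.9
eef_pos: [0.501, 0.0815, 0.0828]
tcp_rot: [0.371, 0.929, -0.002, 0.003]
contact_force: [0.7, 0.7, -1.5]
opening: 0.501
```

jog_arm(targets="0 0 0 0 0 -7 0;0 0 0 0 0 -7 0;0 0 0 0 0 -7 0;0 0 0 0 0 -7 0;0 0 0 0 0 -6 0;0 0 0 0 0 0 0;0 0 0 0 0 0 0")

```text
time: 8.48
eef_pos: [0.4962, 0.0824, 0.0803]
tcp_rot: [0.633, 0.774, -0.004, 0.001]
contact_force: [0.0, 0.4, 0.9]
opening: 0.497
```

```bash
python3 st.py w3.png
```

```text
t 8.48 pos [496.2  82.4  80.3] jaw 11.43 down [-0.0029 -0.0073 -1.    ] F [0.02 0.37 0.95] T [0.01 0.01 0.03] op 0.497
[[297.3, 0.0, 260.8], [0.0, 297.3, 186.3], [0.0, 0.0, 1.0]] [[0.98, -0.191, -0.054, 0.482], [0.198, 0.937, 0.289, 0.156], [-0.005, -0.294, 0.956, 0.222], [0.0, 0.0, 0.0, 1.0]]
```

View pics/w3.png

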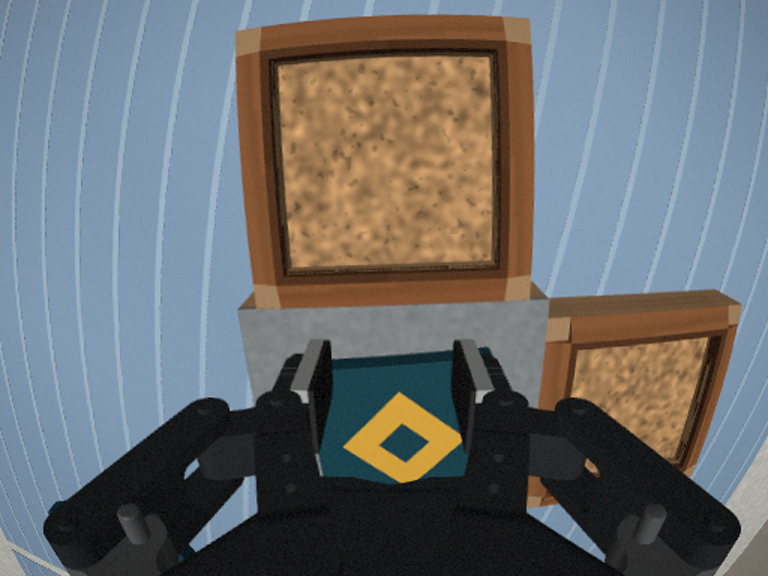

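The wrist view shows the left nest above (pocket 270–500, 55–275 in the picture) and the tile's near edge at about y=355, between the fingers. Going down beside it.

jog_arm(targets="5 -2 -12 -0.4 0 2.1 0;0 0 -12 0 0 0 0;0 0 0 0 0 0 0;0 0 0 0 0 0 0")

```text
time: 8.87
eef_pos: [0.5014, 0.0803, 0.0553]
tcp_rot: [0.616, 0.787, -0.006, 0.004]
contact_force: [0.4, 0.5, -0.2]
opening: 0.501
```

```bash
cat >> h.py <<'E'
def wray(p,uv):
    K=np.array(p["mtx"]);T=np.array(p["world_from_camera"])
    a=(uv[0]-K[0,2])/K[0,0];b=(uv[1]-K[1,2])/K[1,1];r=np.hypot(a,b)+1e-12
    d=np.array([a/r*np.sin(r),-b/r*np.sin(r),-np.cos(r)]);return T[:3,3],T[:3,:3]@d
def wonz(p,uv,z):
    o,d=wray(p,uv);t=(z-o[2])/d[2];return o+t*d
def deckf(X): return R2(np.radians(13.55)).T@(np.array(X)[:2]*1000-[514.3,10.2])
E
python3 st.py w4.png; python3 -c "
from h import *
print(deckf(get_state()['eef_pos']))"
```

```text
t 8.87 pos [501.4  80.3  55.3] jaw 13.9 down [-0.0017 -0.0145 -0.9999] F [ 0.4   0.51 -0.19] T [-0.02 -0.05 -0.03] op 0.501
[[297.3, 0.0, 260.8], [0.0, 297.3, 186.3], [0.0, 0.0, 1.0]] [[0.971, -0.231, -0.067, 0.484], [0.24, 0.925, 0.293, 0.154], [-0.006, -0.301, 0.954, 0.196], [0.0, 0.0, 0.0, 1.0]]
[ 3.49850511 71.3096047 ]
```

View pics/w4.png

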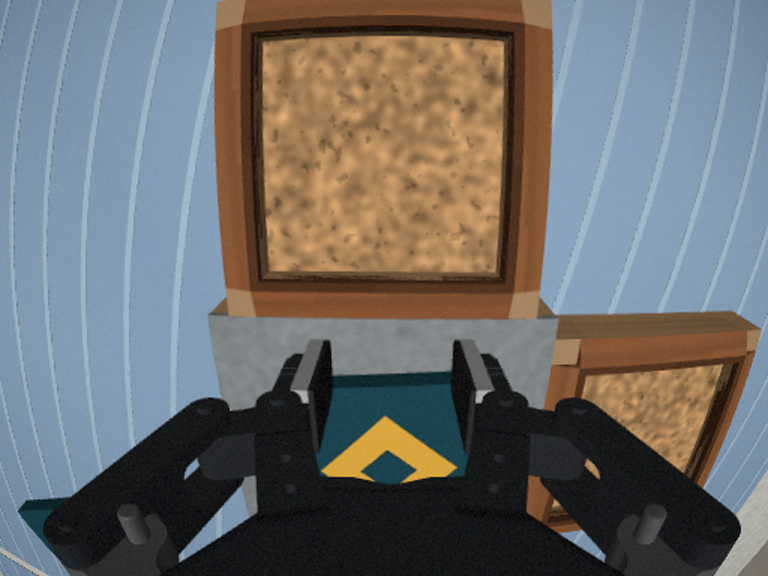

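jog_arm(targets="0 0 -12 0.8 0 -0.3 0;0 0 -4 0 0 0 0;0 0 0 0 0 0 0;0 0 0 0 0 0 0")

```text
time: 9.25
eef_pos: [0.5009, 0.0804, 0.0379]
tcp_rot: [0.619, 0.786, -0.0, -0.001]
contact_force: [0.8, 0.4, -0.7]
opening: 0.499
```

```bash
python3 st.py w5.png; python3 -c "
from h import *
print(deckf(get_state()['eef_pos']))"
```

```text
t 9.25 pos [500.9  80.4  37.9] jaw 13.57 down [-0.0021  0.0012 -1.    ] F [ 0.8   0.36 -0.65] T [-0.    0.01 -0.  ] op 0.499
[[297.3, 0.0, 260.8], [0.0, 297.3, 186.3], [0.0, 0.0, 1.0]] [[0.972, -0.225, -0.065, 0.484], [0.235, 0.931, 0.279, 0.152], [-0.002, -0.286, 0.958, 0.18], [0.0, 0.0, 0.0, 1.0]]
[ 3.49663486 71.36433762]
```

View pics/w5.png

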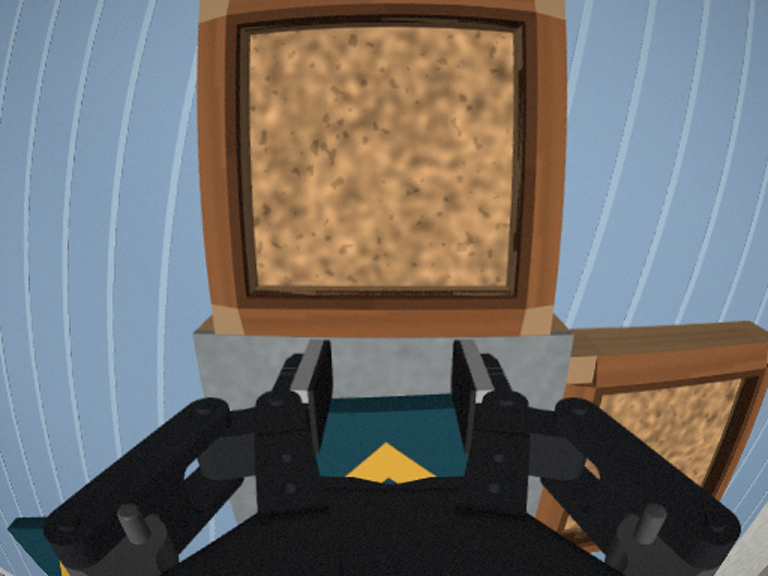

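jog_arm(targets="1 -3 -3 0 0 0 0;1 -3 0 0 0 0 0;0 0 0 0 0 0 0")

```text
time: 9.55
eef_pos: [0.5036, 0.074, 0.0353]
tcp_rot: [0.618, 0.786, 0.0, -0.001]
contact_force: [-0.5, -0.0, 0.2]
opening: 0.499
```

jog_arm(targets="0.5 -2 0 0 0 0 0;0 0 0 0 0 0 0")

```text
time: 9.72
eef_pos: [0.5044, 0.0718, 0.0355]
tcp_rot: [0.619, 0.786, 0.0, -0.001]
contact_force: [0.2, 0.0, 0.4]
opening: 0.503
```

```bash
python3 st.py w6.png; python3 -c "
from h import *
print(deckf(get_state()['eef_pos']))"
```

```text
t 9.72 pos [504.4  71.8  35.5] jaw 13.58 down [-4.0e-04  1.5e-03 -1.0e+00] F [0.17 0.01 0.37] T [ 0.    0.   -0.01] op 0.503
[[297.3, 0.0, 260.8], [0.0, 297.3, 186.3], [0.0, 0.0, 1.0]] [[0.972, -0.225, -0.067, 0.487], [0.235, 0.931, 0.278, 0.143], [-0.0, -0.286, 0.958, 0.178], [0.0, 0.0, 0.0, 1.0]]
[ 4.77947933 62.27591405]
```

View pics/w6.png

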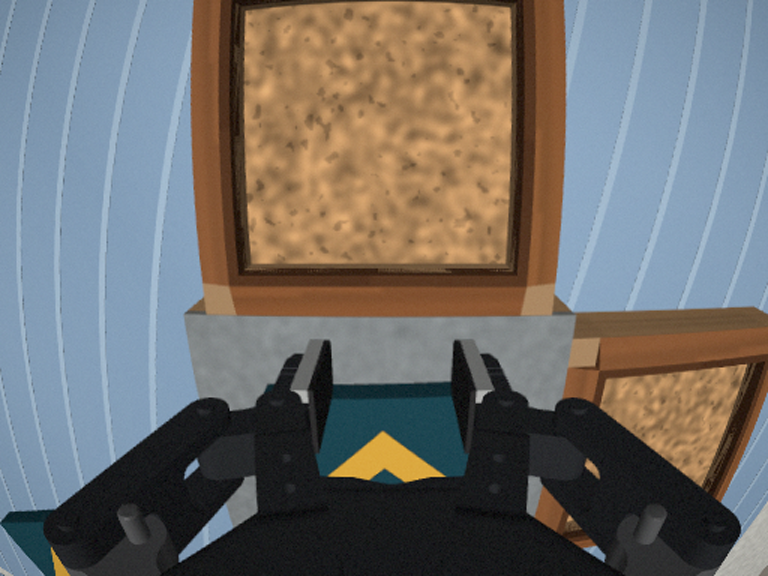

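```bash
cat > tl.py <<'E'
from h import *
# tile pose in deck frame from top camera, self-calibrated on nests
def run(verbose=True):
    p=read_camera("top")
    x0,y0=150,110
    im=p["pixels"][y0:240,x0:310]
    up=cv2.resize(im,None,fx=4,fy=4,interpolation=cv2.INTER_CUBIC).astype(int)
    h=cv2.cvtColor(up.astype(np.uint8),cv2.COLOR_BGR2HSV)
    m=((h[...,0]>80)&(h[...,0]<105)&(h[...,1]>120)&(h[...,2]<130)).astype(np.uint8)
    n,l,st,ce=cv2.connectedComponentsWithStats(m)
    for i in range(1,n):
        if st[i,4]<1500: continue
        c=max(cv2.findContours((l==i).astype(np.uint8),0,1)[0],key=cv2.contourArea).reshape(-1,2)
        uv=(c+.5)/4-.5+[x0,y0]
        w=np.array([deckf(onz(p,q,.042)) for q in uv],np.float32)
        print("tile deckframe",cv2.minAreaRect(w))
    save(p,"tl.png",(150,110,310,230),5)
run()
E
python3 tl.py
python3 - <<'E'
from h import *
p=read_camera("wrist")
g=cv2.resize(p["pixels"],None,fx=1,fy=1)
for uv in((340,390),(385,387),(445,384)):
    print(deckf(wonz(p,np.array(uv)/1.5,.042)), )
for uv in ((205,312),(550,312)): print("deck edge y75",deckf(wonz(p,np.array(uv)/1.5,.030)))
for uv in ((242,272),(515,270)): print("lip",deckf(wonz(p,np.array(uv)/1.5,.034)))
E
```

```text
tile deckframe ((3.372333526611328, -5.4024200439453125), (84.49373626708984, 66.75349426269531), 1.3623467683792114)
tile deckframe ((-178.7202606201172, -174.32958984375), (99.90968322753906, 46.16572189331055), 76.1696548461914)
[-13.33797707  54.52172594]
[ 2.5579415 55.9677425]
[23.58764314 57.00930629]
deck edge y75 [-65.51399853  78.79470018]
deck edge y75 [63.5296813  79.12322089]
lip [-47.22782116  95.52361095]
lip [47.19680344 96.27725785]
```

View pics/tl.png

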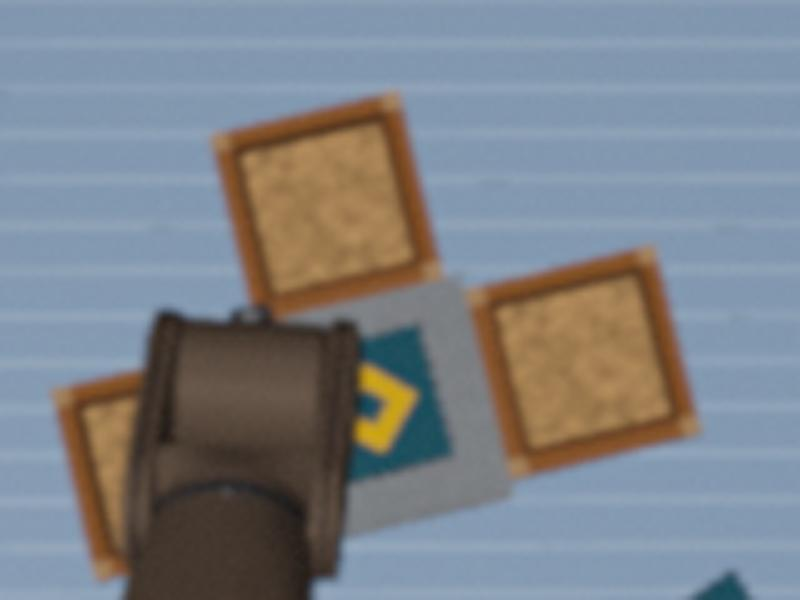

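jog_arm(targets="0.5 -2 0 0 0 0 0;0.5 -2 0 0 0 0 0;0 0 0 0 0 0 0")

```text
time: 10.12
eef_pos: [0.5053, 0.068, 0.0356]
tcp_rot: [0.618, 0.786, 0.001, -0.001]
contact_force: [-0.3, -0.4, 0.0]
opening: 0.5
```

```bash
cat >> st.py <<'E'
    print("deck",np.round(deckf(get_state()['eef_pos']),1))
E
python3 st.py w7.png; python3 tl.py
```

```text
t 10.12 pos [505.3  68.   35.6] jaw 13.61 down [-2.0e-04  1.8e-03 -1.0e+00] F [-0.31 -0.39  0.04] T [ 0.02 -0.01  0.04] op 0.5
[[297.3, 0.0, 260.8], [0.0, 297.3, 186.3], [0.0, 0.0, 1.0]] [[0.972, -0.226, -0.067, 0.488], [0.235, 0.931, 0.278, 0.139], [-0.0, -0.286, 0.958, 0.178], [0.0, 0.0, 0.0, 1.0]]
deck [ 4.8 58.4]
tile deckframe ((2.011016845703125, -9.545818328857422), (84.19835662841797, 64.10861206054688), 0.31301477551460266)
tile deckframe ((-178.32638549804688, -174.4265594482422), (99.90968322753906, 46.97699737548828), 76.1696548461914)
```

View pics/w7.png

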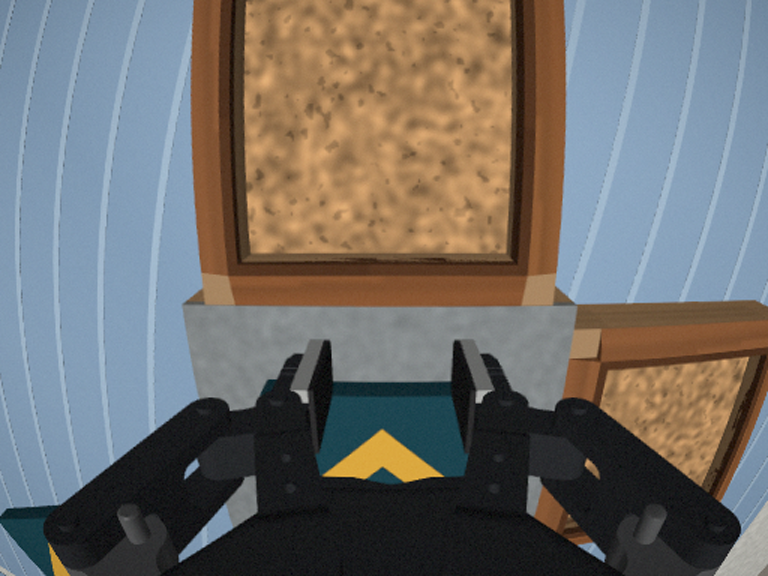

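jog_arm(targets="-2 8 0 0 0 0 0;0 0 30 0 0 0 0;-10 30 25 0 0 0 0;-10 40 0 0 0 0 0;-10 40 0 0 0 0 0;0 0 0 0 0 0 0")

```text
time: 10.72
eef_pos: [0.4717, 0.1908, 0.0934]
tcp_rot: [0.621, 0.783, 0.002, -0.001]
contact_force: [-0.6, 0.1, -0.6]
opening: 0.497
```

```bash
cat > tl2.py <<'E'
from h import *
import sys
p=read_camera("top");x0,y0=150,110
up=cv2.resize(p["pixels"][y0:240,x0:310],None,fx=4,fy=4,interpolation=cv2.INTER_CUBIC)
h=cv2.cvtColor(up,cv2.COLOR_BGR2HSV)
def blobs(m,z,amin,name):
    n,l,st,ce=cv2.connectedComponentsWithStats(m.astype(np.uint8))
    for i in range(1,n):
        if st[i,4]<amin: continue
        c=max(cv2.findContours((l==i).astype(np.uint8),0,1)[0],key=cv2.contourArea).reshape(-1,2)
        w=np.array([deckf(onz(p,(q+.5)/4-.5+[x0,y0],z)) for q in c.astype(float)],np.float32)
        (cx,cy),(a,b),t=cv2.minAreaRect(w)
        if abs(cx)<250 and abs(cy)<250: print(name,np.round([cx,cy,a,b,t],1))
blobs((h[...,0]>80)&(h[...,0]<105)&(h[...,1]>120)&(h[...,2]<130),.042,1500,"teal")
blobs((h[...,0]>18)&(h[...,0]<30)&(h[...,1]>160),.042,500,"gold")
blobs((h[...,0]<25)&(h[...,1]>80)&(h[...,2]>50),.030,5000,"nest")
save(p,sys.argv[1],(150,110,310,230),5)
E
python3 tl2.py t2.png
```

```text
teal [ 2.1  0.1 84.3 83.3  0.1]
teal [-178.7 -174.3   99.9   46.2   76.2]
gold [ 2.7  0.1 42.7 42.8 45.2]
nest [1.399e+02 1.000e-01 1.243e+02 1.265e+02 8.980e+01]
nest [ 1.000e-01 -1.391e+02  1.260e+02  1.264e+02  0.000e+00]
nest [1.000e-01 1.255e+02 9.900e+01 1.258e+02 8.980e+01]
```

View pics/t2.png

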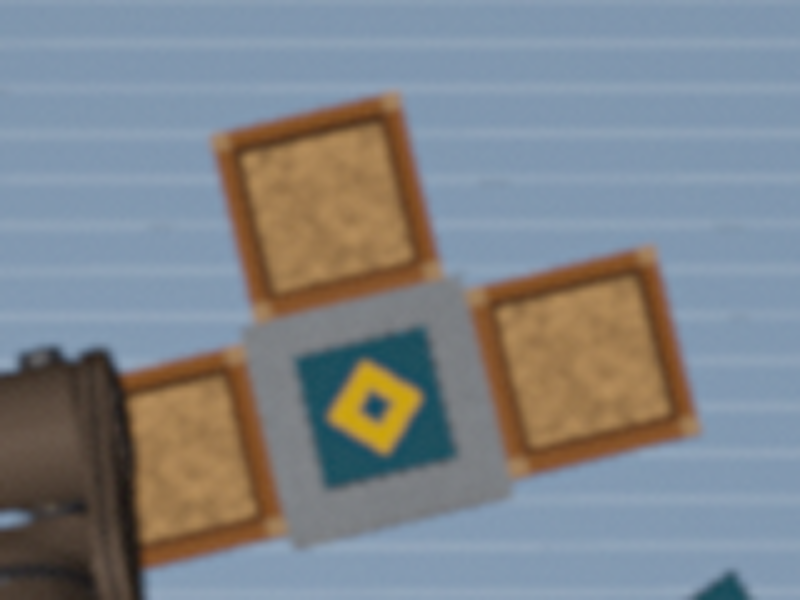

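The tile now sits at deck (2.4, 0.1) mm, yaw about 0.2°, squared and in line with the far nest. Next I go behind it with the jaws across the push direction.

jog_arm(targets="-2 -20 0 0 0 7 0;-2 -20 0 0 0 7 0;-2 -20 0 0 0 7 0;-3 -20 0 0 0 7 0;-3 -20 0 0 0 7 0;-3 -20 0 0 0 7 0;-3 -20 0 0 0 7 0;-3 -20 0 0 0 7 0;-4 -20 0 0 0 7 0;-4 -10 0 0 0 7 0")

```text
time: 11.6
eef_pos: [0.44, -0.0089, 0.0922]
tcp_rot: [0.046, 0.999, -0.0, -0.001]
contact_force: [-0.2, -0.2, -0.6]
opening: 0.503
```

jog_arm(targets="0 0 0 0 0 7 0;0 0 0 0 0 7 0;0 0 0 0 0 5 0;0 0 0 0 0 0 0;0 0 0 0 0 0 0")

```text
time: 12.02
eef_pos: [0.4377, -0.0147, 0.091]
tcp_rot: [-0.123, 0.992, -0.001, -0.003]
contact_force: [-0.1, 0.1, 0.0]
opening: 0.501
```

```bash
python3 st.py w8.png
```

```text
t 12.02 pos [437.7 -14.7  91. ] jaw 104.08 down [-0.0053 -0.0032 -1.    ] F [-0.07  0.12  0.05] T [ 0.01 -0.02  0.01] op 0.501
[[297.3, 0.0, 260.8], [0.0, 297.3, 186.3], [0.0, 0.0, 1.0]] [[-0.243, -0.931, -0.274, 0.367], [0.97, -0.234, -0.067, -0.032], [-0.002, -0.282, 0.96, 0.234], [0.0, 0.0, 0.0, 1.0]]
deck [-80.2  -6.2]
```

View pics/w8.png

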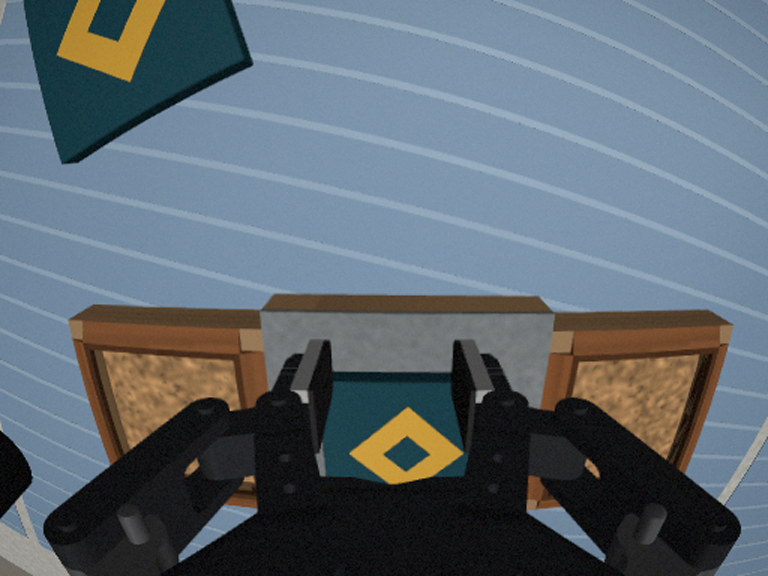

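jog_arm(targets="0 6 -25 0.2 -0.3 -0.5 0;0 0 -18 0 0 0 0;0 0 0 0 0 0 0;0 0 0 0 0 0 0")

```text
time: 12.4
eef_pos: [0.4392, -0.009, 0.0483]
tcp_rot: [-0.114, 0.993, -0.001, 0.002]
contact_force: [0.7, 0.4, 0.7]
opening: 0.497
```

```bash
python3 st.py
```

```text
t 12.4 pos [439.2  -9.   48.3] jaw 103.15 down [ 3.8e-03 -8.0e-04 -1.0e+00] F [0.68 0.37 0.71] T [ 0.03 -0.04  0.01] op 0.497
deck [-77.5  -1.1]
```

jog_arm(targets="0 1 -8 0 0.2 0.4 0;0 0 -5 0 0 0 0;0 0 0 0 0 0 0;0 0 0 0 0 0 0")

```text
time: 12.73
eef_pos: [0.4407, -0.0083, 0.0363]
tcp_rot: [-0.118, 0.993, -0.001, 0.001]
contact_force: [0.2, -0.2, 0.3]
opening: 0.5
```

```bash
python3 st.py w9.png
```

```text
t 12.73 pos [440.7  -8.3  36.3] jaw 103.5 down [ 0.0029 -0.0016 -1.    ] F [ 0.16 -0.17  0.3 ] T [-0.05  0.01  0.01] op 0.5
[[297.3, 0.0, 260.8], [0.0, 297.3, 186.3], [0.0, 0.0, 1.0]] [[-0.234, -0.931, -0.282, 0.369], [0.972, -0.224, -0.065, -0.025], [-0.002, -0.29, 0.957, 0.178], [0.0, 0.0, 0.0, 1.0]]
deck [-75.8  -0.7]
```

View pics/w9.png

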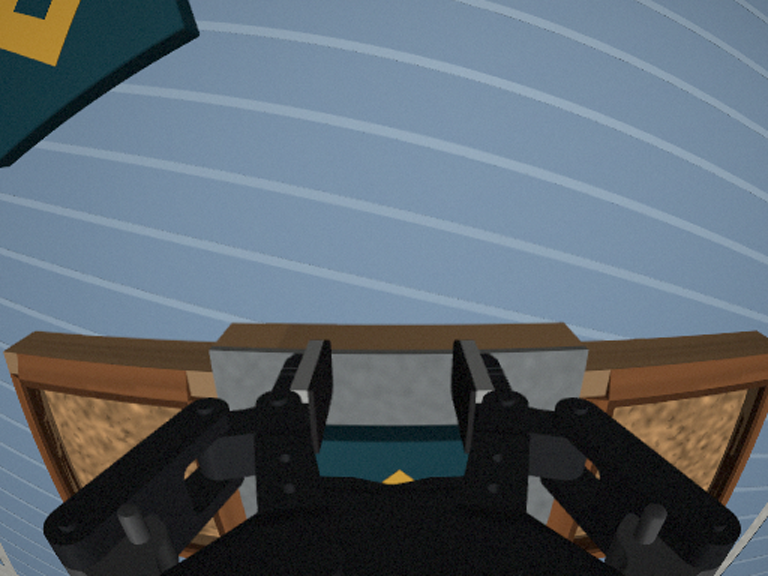

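jog_arm(targets="6 2.2 -1 0 0 0 0;6 1.5 0 0 0 0 0;5 1.2 0 0 0 0 0;5 1.2 0 0 0 0 0;5 1.2 0 0 0 0 0;5 1.2 0 0 0 0 0;5 1.2 0 0 0 0 0;0 0 0 0 0 0 0")

```text
time: 13.45
eef_pos: [0.4821, 0.0023, 0.0365]
tcp_rot: [-0.118, 0.993, -0.001, 0.001]
contact_force: [-0.6, -0.0, 0.3]
opening: 0.495
```

```bash
python3 st.py;python3 tl2.py t3.png
```

```text
t 13.45 pos [482.1   2.3  36.5] jaw 103.53 down [ 0.0026 -0.0024 -1.    ] F [-0.56 -0.    0.33] T [ 0.02  0.05 -0.01] op 0.495
deck [-33.1  -0.2]
teal [42.6  0.1 83.3 47.6 89.5]
teal [-178.3 -174.4   99.9   47.    76.2]
gold [ 37.2 -10.4  42.8  17.9  64. ]
nest [1.397e+02 1.000e-01 1.242e+02 1.267e+02 8.980e+01]
nest [   0.2 -136.   132.3  126.1   89.9]
nest [ -0.8 135.8 132.5 127.9  90. ]
nest [-105.8   67.5  110.7   72.5   76.2]
```

View pics/t3.png

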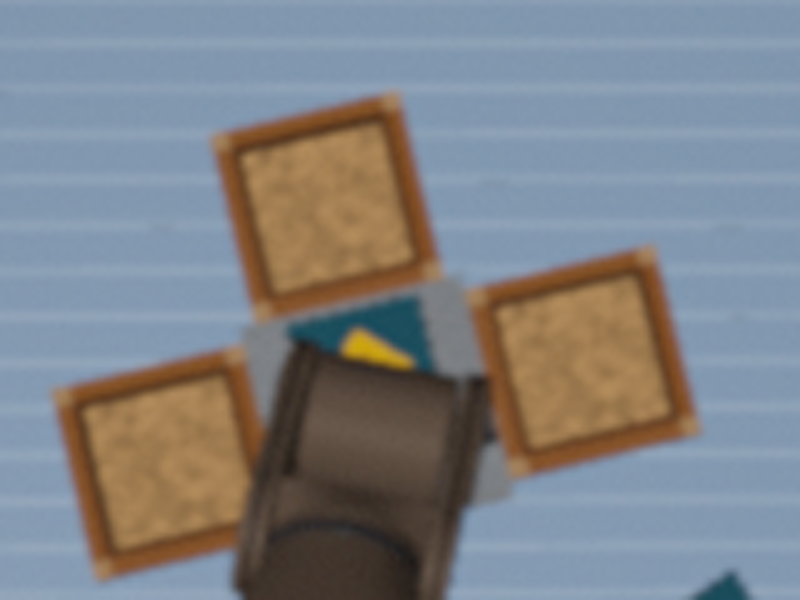

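The tile moves straight: front edge at deck x about 69, y=0.1, yaw −0.5°. I keep pushing up the ramp.

jog_arm(targets="5 1.2 0 0 0 0 0;5 1.2 0 0 0 0 0;5 1.2 0 0 0 0 0;5 1.2 0 0 0 0 0;5 1.2 0 0 0 0 0;5 1.2 0 0 0 0 0;5 1.2 0 0 0 0 0;0 0 0 0 0 0 0")

```text
time: 14.17
eef_pos: [0.5187, 0.0116, 0.036]
tcp_rot: [-0.118, 0.993, -0.001, -0.001]
contact_force: [-0.0, -1.1, 0.2]
opening: 0.501
```

```bash
python3 st.py w10.png;python3 tl2.py t4.png
```

```text
t 14.17 pos [518.7  11.6  36. ] jaw 103.53 down [-0.0019 -0.0023 -1.    ] F [-0.04 -1.06  0.2 ] T [-0.08  0.15  0.02] op 0.501
[[297.3, 0.0, 260.8], [0.0, 297.3, 186.3], [0.0, 0.0, 1.0]] [[-0.234, -0.932, -0.277, 0.448], [0.972, -0.225, -0.065, -0.005], [-0.002, -0.285, 0.959, 0.178], [0.0, 0.0, 0.0, 1.0]]
deck [4.3 0.3]
teal [96.8 -7.2 84.  33.4 67.1]
teal [-178.3 -174.4   99.9   47.    76.2]
nest [1.350e+02 1.000e-01 1.243e+02 1.362e+02 8.980e+01]
nest [ 1.000e-01 -1.348e+02  1.258e+02  1.349e+02  1.000e-01]
nest [-44.2 106.6 191.5 214.2  89.8]
```

View pics/t4.png

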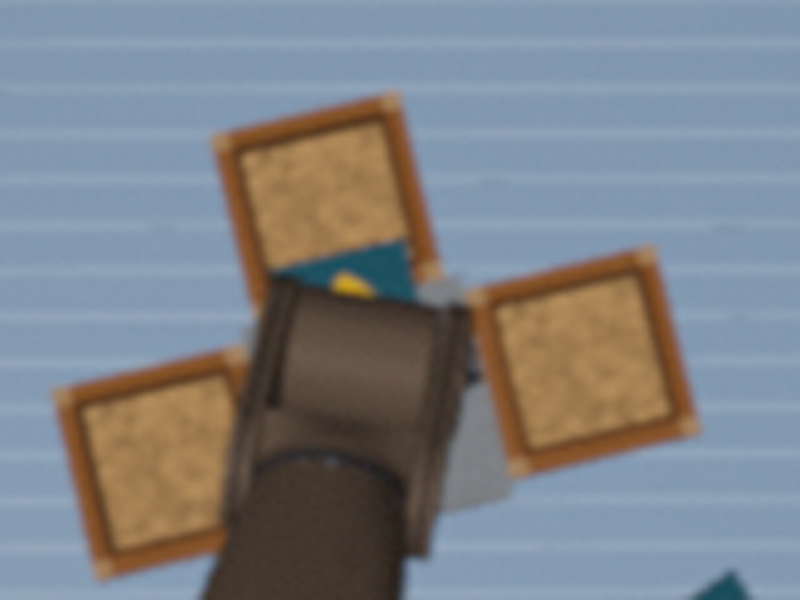

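View pics/w10.png

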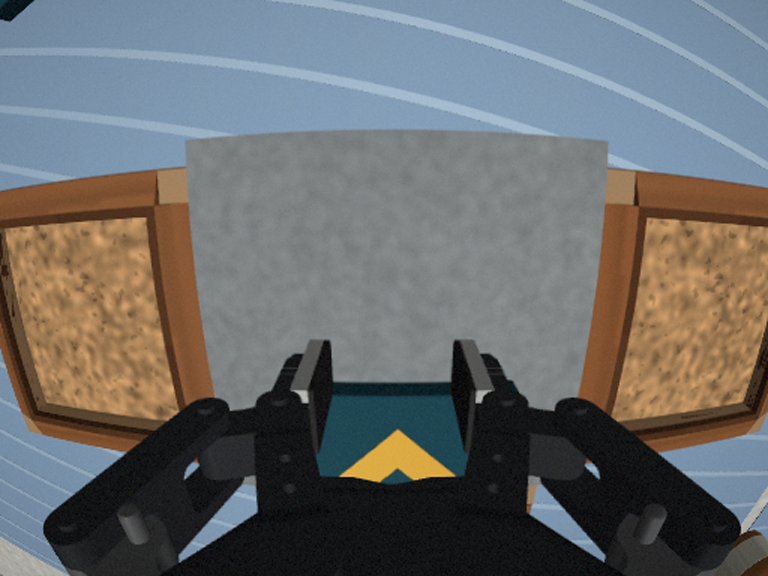

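jog_arm(targets="5 1.1 0 0 0 0 0;5 1.1 0 0 0 0 0;4 1 0 0 0 0 0;4 1 0 0 0 0 0;4 1 0 0 0 0 0;4 1 0 0 0 0 0;0 0 0 0 0 0 0")

```text
time: 14.85
eef_pos: [0.5452, 0.0183, 0.0357]
tcp_rot: [-0.118, 0.993, -0.001, -0.003]
contact_force: [-0.7, -0.5, 0.5]
opening: 0.503
```

jog_arm(targets="4 1 0 0 0 0 0;4 1 0 0 0 0 0;4 1 0 0 0 0 0;4 1 0 0 0 0 0;0 0 0 0 0 0 0")

```text
time: 15.27
eef_pos: [0.5618, 0.0226, 0.0355]
tcp_rot: [-0.118, 0.993, -0.001, -0.005]
contact_force: [-1.6, -0.2, 1.8]
opening: 0.503
```

```bash
python3 st.py w11.png;python3 - <<'E'
from h import *
p=read_camera("side");save(p,"s11.png",(200,110,330,220),6)
E
python3 tl2.py t5.png
```

```text
t 15.27 pos [561.8  22.6  35.5] jaw 103.55 down [-0.0095 -0.0024 -1.    ] F [-1.62 -0.22  1.77] T [-0.12  0.34  0.03] op 0.503
[[297.3, 0.0, 260.8], [0.0, 297.3, 186.3], [0.0, 0.0, 1.0]] [[-0.234, -0.934, -0.27, 0.492], [0.972, -0.225, -0.065, 0.006], [-0.0, -0.278, 0.961, 0.178], [0.0, 0.0, 0.0, 1.0]]
deck [49.1  1. ]
teal [-178.3 -174.4   99.9   47.    76.2]
nest [152.9  -1.4 130.  104.   87.2]
nest [   0.2 -139.   125.8  126.3    0. ]
nest [-27.2 147.8 108.7 180.7  89.9]
nest [-53.7  66.6  99.2 174.5  76.4]
```

View pics/s11.png

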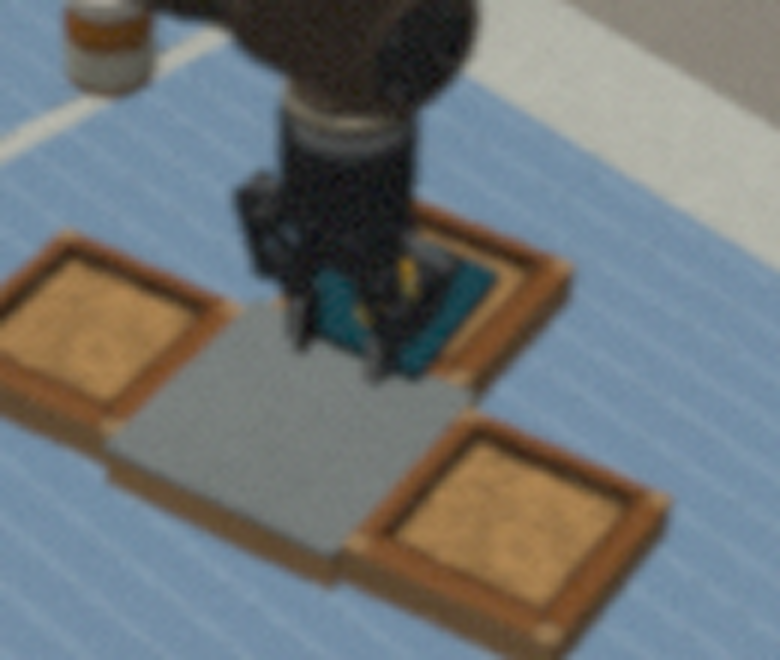

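View pics/w11.png

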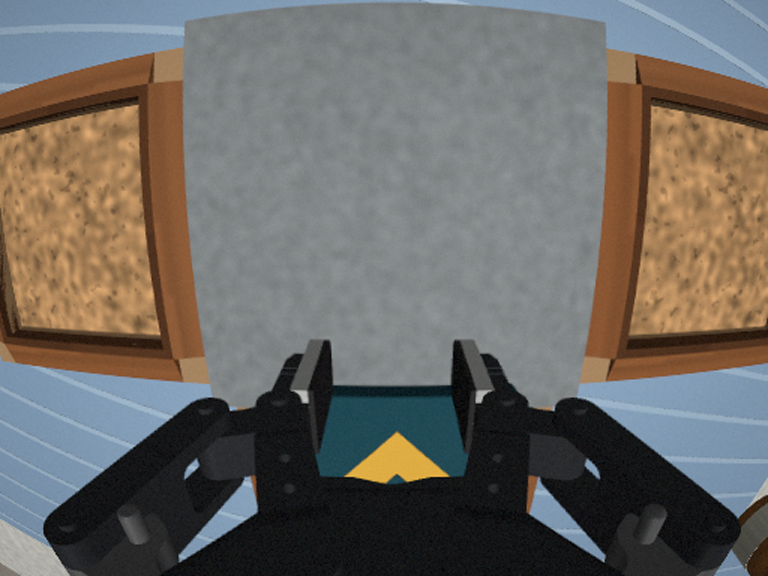

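View pics/t5.png

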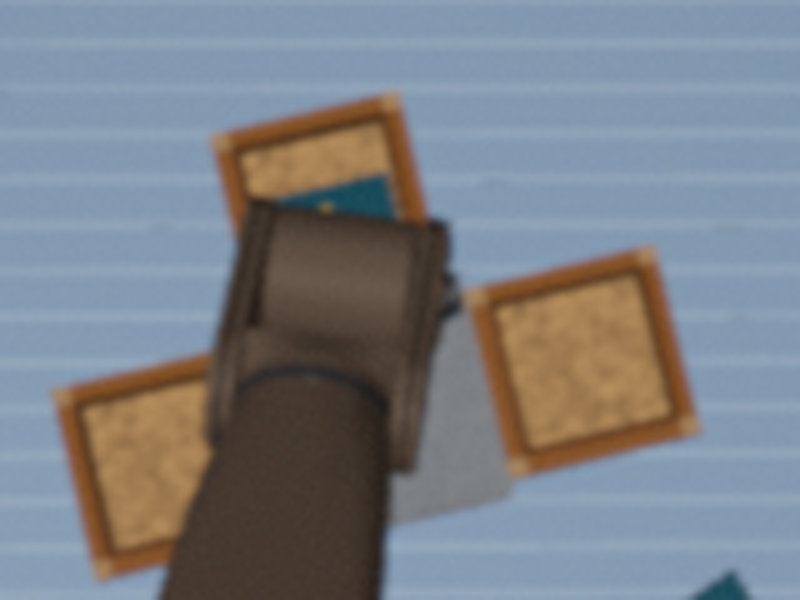

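jog_arm(targets="4 0.8 0 0 -0.5 0 0;4 0.8 0 0 0 0 0;4 0.8 0 0 0 0 0;4 0.8 0 0 0 0 0;0 0 0 0 0 0 0")

```text
time: 15.83
eef_pos: [0.5796, 0.0263, 0.0349]
tcp_rot: [-0.118, 0.993, -0.001, 0.002]
contact_force: [0.1, -0.7, -0.0]
opening: 0.501
```

```bash
python3 st.py w12.png;python3 - <<'E'
from h import *
p=read_camera("side");save(p,"s12.png",(220,110,320,190),8)
E
python3 tl2.py t6.png
```

```text
t 15.83 pos [579.6  26.3  34.9] jaw 103.5 down [ 0.0039 -0.0019 -1.    ] F [ 0.1  -0.69 -0.04] T [-0.04  0.02  0.03] op 0.501
[[297.3, 0.0, 260.8], [0.0, 297.3, 186.3], [0.0, 0.0, 1.0]] [[-0.234, -0.93, -0.283, 0.508], [0.972, -0.224, -0.065, 0.01], [-0.003, -0.29, 0.957, 0.177], [0.0, 0.0, 0.0, 1.0]]
deck [67.1  0.4]
teal [-178.7 -174.3   99.9   46.2   76.2]
nest [138.2  -3.6 130.4 130.2   0.5]
nest [ 1.000e-01 -1.390e+02  1.262e+02  1.258e+02  8.990e+01]
nest [-32.5 118.1 204.3 190.8  76.2]
```

View pics/w12.png

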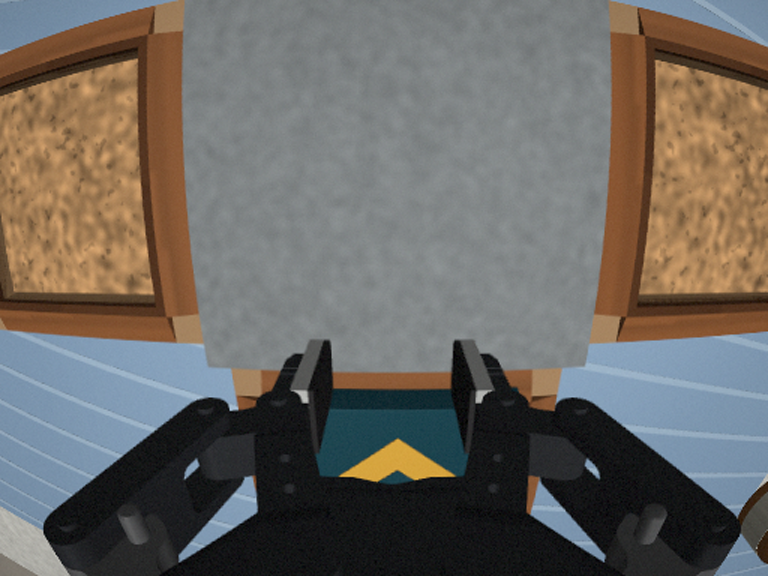

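View pics/t6.png

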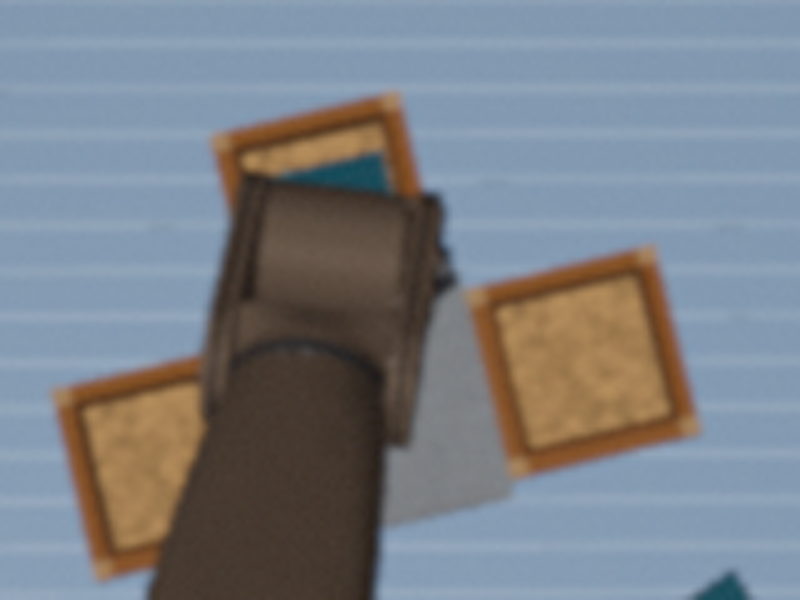

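The front has tipped into the pocket and the tile is still in line. I keep pushing.

jog_arm(targets="4 0.8 1 0 0 0 0;4 0.8 0 0 0 0 0;3 0.7 0 0 0 0 0;0 0 0 0 0 0 0")

```text
time: 16.32
eef_pos: [0.5902, 0.0287, 0.0357]
tcp_rot: [-0.117, 0.993, -0.001, 0.001]
contact_force: [-1.0, 0.1, 0.4]
opening: 0.498
```

```bash
python3 st.py w13.png
```

```text
t 16.32 pos [590.2  28.7  35.7] jaw 103.48 down [ 0.002  -0.0017 -1.    ] F [-1.03  0.14  0.39] T [-0.    0.05  0.04] op 0.498
[[297.3, 0.0, 260.8], [0.0, 297.3, 186.3], [0.0, 0.0, 1.0]] [[-0.233, -0.931, -0.281, 0.519], [0.972, -0.224, -0.065, 0.012], [-0.002, -0.289, 0.957, 0.178], [0.0, 0.0, 0.0, 1.0]]
deck [78.   0.2]
```

View pics/w13.png

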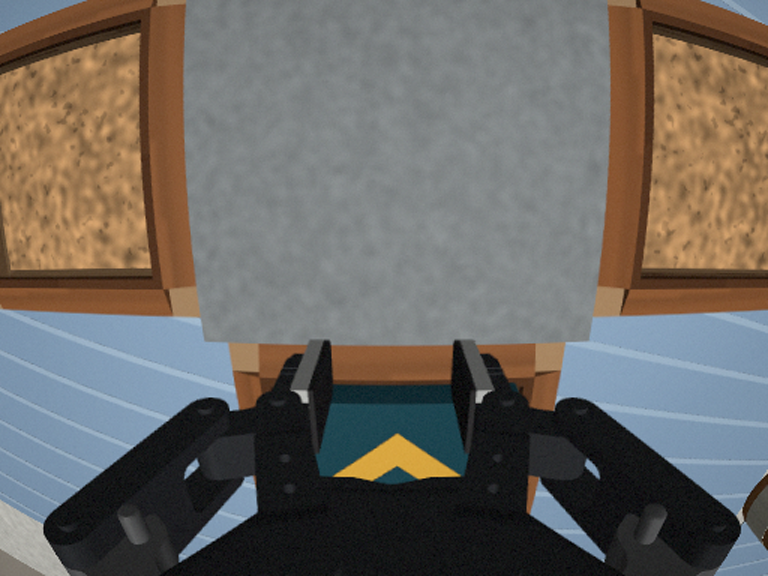

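jog_arm(targets="3 0.7 0 0 0 0 0;2 0.5 0 0 0 0 0;0 0 0 0 0 0 0")

```text
time: 16.62
eef_pos: [0.5959, 0.03, 0.0358]
tcp_rot: [-0.117, 0.993, -0.001, 0.001]
contact_force: [1.1, -0.0, -0.1]
opening: 0.503
```

```bash
python3 st.py w14.png
```

```text
t 16.62 pos [595.9  30.   35.8] jaw 103.48 down [ 0.0028 -0.0018 -1.    ] F [ 1.07 -0.04 -0.09] T [ 0.04  0.01 -0.01] op 0.503
[[297.3, 0.0, 260.8], [0.0, 297.3, 186.3], [0.0, 0.0, 1.0]] [[-0.233, -0.931, -0.282, 0.524], [0.972, -0.224, -0.065, 0.014], [-0.003, -0.289, 0.957, 0.178], [0.0, 0.0, 0.0, 1.0]]
deck [83.8  0.1]
```

View pics/w14.png

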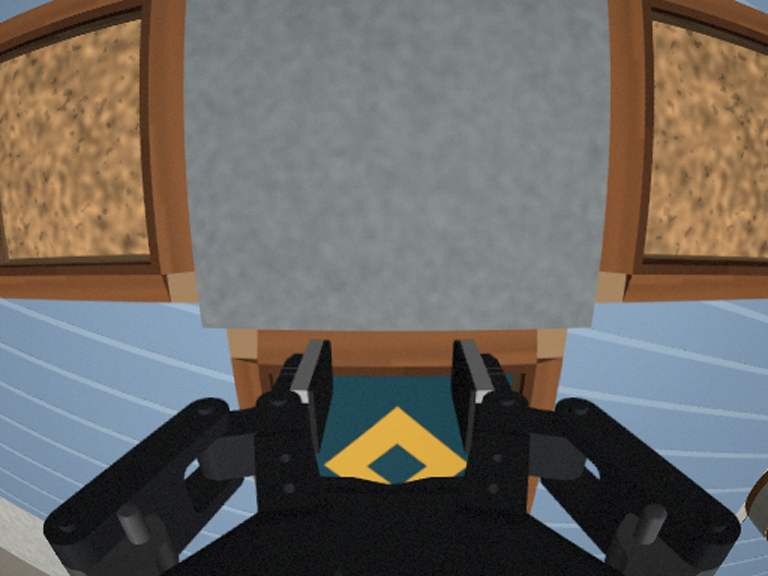

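It dropped in. I lift off and look from above and from the side.

jog_arm(targets="-2 0 15 0 0 0 0;-5 0 30 0 0 0 0;-25 0 25 0 0 0 0;-35 -10 10 0 0 0 0;-35 -15 0 0 0 0 0;-35 -15 0 0 0 0 0;-15 -10 0 0 0 0 0;0 0 0 0 0 0 0")

```text
time: 17.33
eef_pos: [0.4403, -0.0209, 0.1197]
tcp_rot: [-0.119, 0.993, -0.002, 0.005]
contact_force: [-0.8, -0.1, 0.4]
opening: 0.502
```

```bash
python3 st.py;python3 - <<'E'
from h import *
p=read_camera("side");save(p,"s15.png",(220,110,320,190),8)
E
python3 tl2.py t7.png
```

```text
t 17.33 pos [440.3 -20.9 119.7] jaw 103.64 down [ 0.0098 -0.0035 -0.9999] F [-0.8  -0.11  0.42] T [0.01 0.05 0.01] op 0.502
deck [-79.2 -12.9]
teal [135.6  -0.   81.4  84.6  89.7]
teal [-178.3 -174.4   99.9   47.    76.2]
gold [137.1  -0.3  42.7  42.9  45.2]
nest [139.8   0.  124.2 126.6  89.9]
nest [ -22.4 -100.7  167.1  256.8   30.2]
nest [ -3.  135.5 133.3 132.1  89.9]
```

View pics/s15.png

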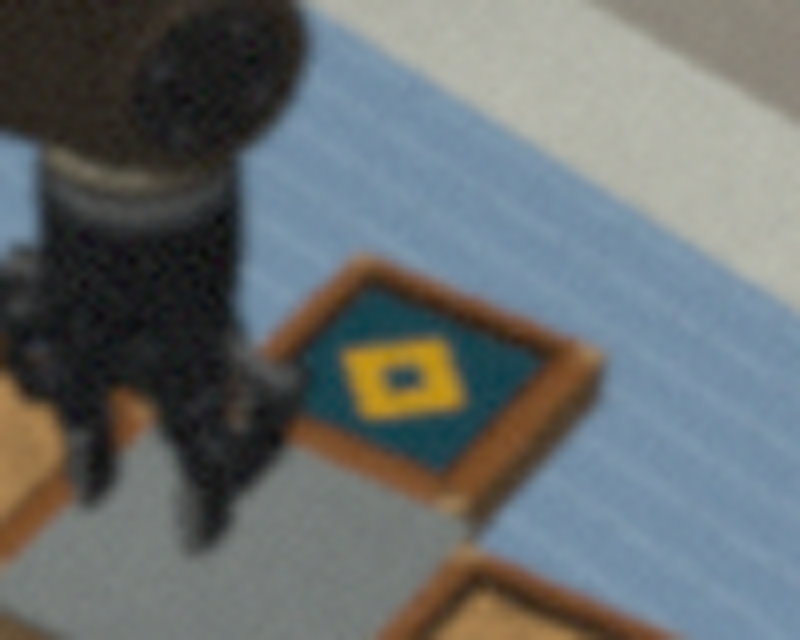

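View pics/t7.png

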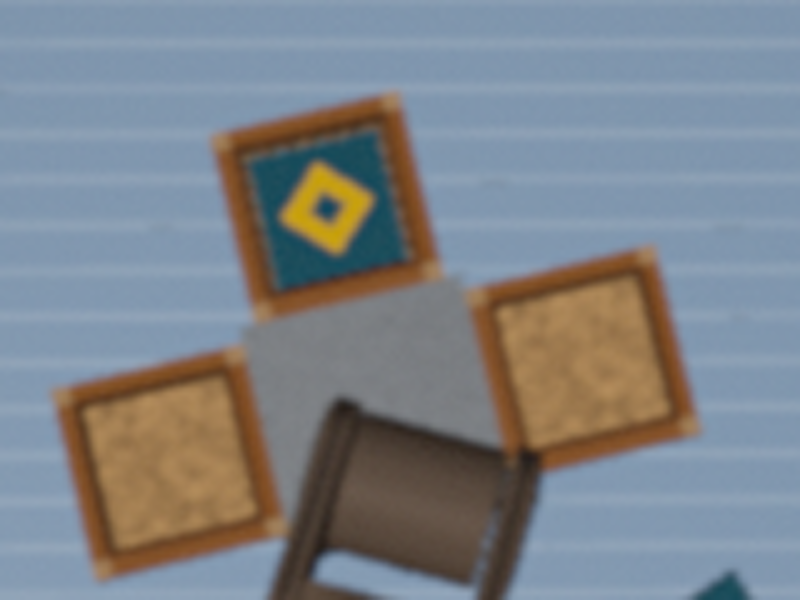

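From above the tile sits square in the far pocket. The top image puts its centre at about (137, −0.3), if a 42 mm face height is assumed. I'll check level and height close up with the wrist camera.

jog_arm(targets="30 8 10 0 0 0 0;30 8 10 0 0 0 0;30 8 0 0 0 0 0;0 0 0 0 0 0 0;0 0 0 0 0 0 0")

```text
time: 17.85
eef_pos: [0.5388, 0.0074, 0.1386]
tcp_rot: [-0.119, 0.993, -0.001, 0.005]
contact_force: [0.9, -0.5, 1.0]
opening: 0.5
```

```bash
python3 st.py w16.png
```

```text
t 17.85 pos [538.8   7.4 138.6] jaw 103.67 down [ 0.0102 -0.0012 -0.9999] F [ 0.88 -0.5   0.96] T [0.01 0.02 0.  ] op 0.5
[[297.3, 0.0, 260.8], [0.0, 297.3, 186.3], [0.0, 0.0, 1.0]] [[-0.236, -0.928, -0.289, 0.466], [0.972, -0.227, -0.067, -0.009], [-0.004, -0.296, 0.955, 0.28], [0.0, 0.0, 0.0, 1.0]]
deck [23.  -8.6]
```

View pics/w16.png

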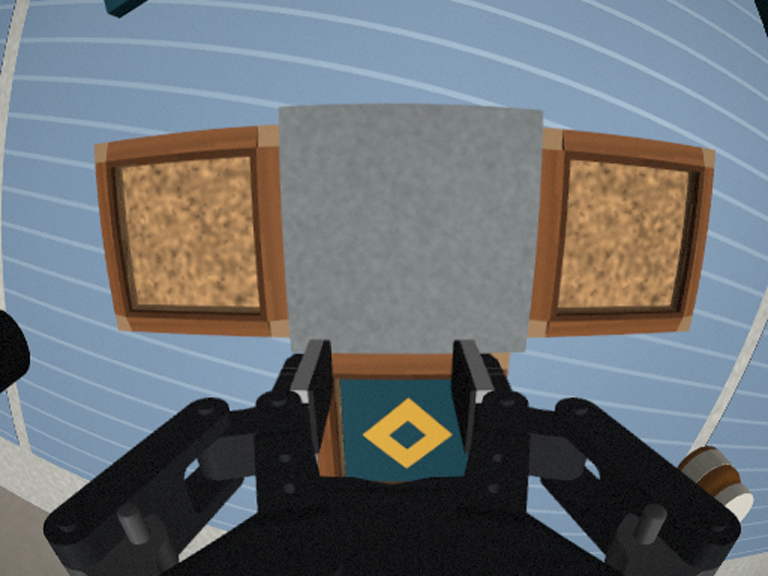

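jog_arm(targets="32 9 0 0 0 0 0;32 9 0 0 0 0 0;32 9 0 0 0 0 0;32 9 0 0 0 0 0;32 9 0 0 0 0 0;32 9 0 0 0 0 0;0 0 0 0 0 0 0;0 0 0 0 0 0 0")

```text
time: 18.57
eef_pos: [0.7298, 0.0656, 0.129]
tcp_rot: [-0.119, 0.993, 0.001, -0.003]
contact_force: [-1.0, -0.4, 0.9]
opening: 0.496
```

```bash
python3 st.py w17.png
```

```text
t 18.57 pos [729.8  65.6 129. ] jaw 103.62 down [-6.6e-03  5.0e-04 -1.0e+00] F [-1.02 -0.41  0.9 ] T [-0.01 -0.02  0.01] op 0.496
[[297.3, 0.0, 260.8], [0.0, 297.3, 186.3], [0.0, 0.0, 1.0]] [[-0.236, -0.933, -0.273, 0.659], [0.972, -0.226, -0.068, 0.049], [0.002, -0.281, 0.96, 0.272], [0.0, 0.0, 0.0, 1.0]]
deck [222.    3.4]
```

View pics/w17.png

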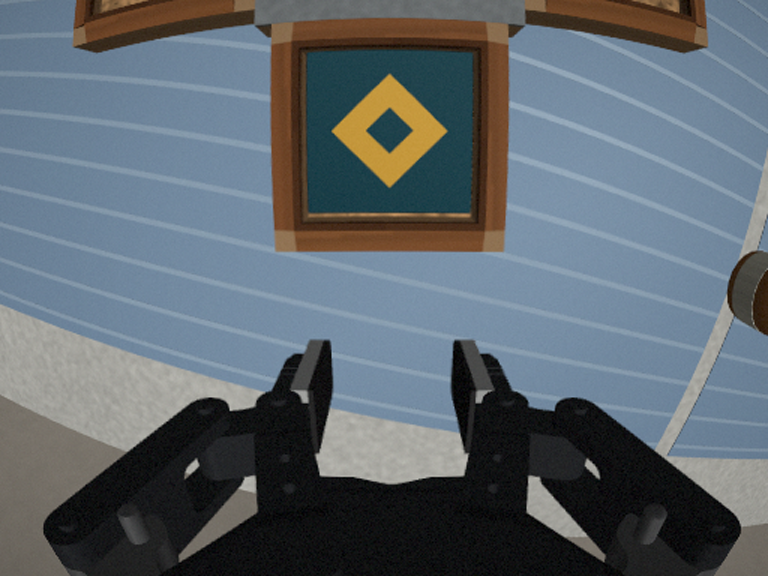

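The tile is fully inside the pocket (tile 305–473, 50–215 in the picture), with a narrow cork strip at the far side. Now the numbers from a PnP on its corners.

```bash
python3 - <<'E'
from h import *
p=read_camera("wrist");im=cv2.resize(p["pixels"],None,fx=4,fy=4,interpolation=cv2.INTER_CUBIC)
T=np.array(p["world_from_camera"])
h=cv2.cvtColor(im,cv2.COLOR_BGR2HSV)
def nrm(uv):
    o,d=wray(p,uv);c=T[:3,:3].T@d;return np.array([c[0]/-c[2],-c[1]/-c[2]])
def quad(m):
    n,l,st,ce=cv2.connectedComponentsWithStats(m.astype(np.uint8))
    best=None
    for i in range(1,n):
        if st[i,4]>5000 and 200<ce[i,0]/4<320 and 40<ce[i,1]/4<140 and (best is None or st[i,4]>st[best,4]): best=i
    c=max(cv2.findContours((l==best).astype(np.uint8),0,1)[0],key=cv2.contourArea).reshape(-1,2)
    pts=np.array([nrm((q+.5)/4-.5) for q in c.astype(float)])
    hull=cv2.convexHull(pts.astype(np.float32)*1000)
    hp=hull.reshape(-1,2)/1000
    return pts,hp
def fit(pts,size,ang0,z0):
    # fit lines to 4 sides by splitting points by side of minarearect
    (c,wh,t)=cv2.minAreaRect(pts.astype(np.float32)*1000);b=cv2.boxPoints((c,wh,t))/1000
    L=[]
    for i in range(4):
        a,e=b[i],b[(i+1)%4];u=(e-a)/np.linalg.norm(e-a);nn=np.array([-u[1],u[0]])
        s=(pts-a)@u/np.linalg.norm(e-a);dd=abs((pts-a)@nn)
        q=pts[(s>.15)&(s<.85)&(dd<.03)]
        vx,vy,x,y=cv2.fitLine((q*1000).astype(np.float32),cv2.DIST_HUBER,0,.01,.01).ravel();L.append(np.cross([x/1000,y/1000,1],[x/1000+vx,y/1000+vy,1]))
    cs=[]
    for i in range(4):
        k=np.cross(L[i-1],L[i]);cs.append(k[:2]/k[2])
    cs=np.array(cs);s=size/2
    obj=np.array([[-s,s,0],[s,s,0],[s,-s,0],[-s,-s,0]])
    ok,rv,tv,er=cv2.solvePnPGeneric(obj,cs.astype(float),np.eye(3),None,flags=cv2.SOLVEPNP_IPPE_SQUARE)
    F=np.diag([1,-1,-1.])
    for r,t in zip(rv,tv):
        n=T[:3,:3]@F@cv2.Rodrigues(r)[0][:,2];X=T[:3,:3]@F@t.ravel()+T[:3,3]
        print("  centre deck",deckf(X).round(1),"z mm",round(X[2]*1000,1),"normal",n.round(3))
print("gold H,S,V",h[int(130/1.5*4),int(345/1.5*4)],"teal",h[int(70/1.5*4),int(320/1.5*4)],"wood",h[int(150/1.5*4),int(287/1.5*4)])
tm=(h[...,0]>85)&(h[...,0]<105)&(h[...,1]>100)&(h[...,2]<150); 
gm=(h[...,0]>15)&(h[...,0]<32)&(h[...,1]>140)&(h[...,2]>140)
pts,_=quad(tm);print("tile");fit(pts,.09,0,0)
from plant import *
for r in mark_of("tile",p): print("mark",r["uv"],r["p"],deckf(wonz(p,r["uv"],.018)))
for r in mark_of("cushion_1",p): print("cush",r["uv"],r["p"])
for uv in((294,40),(480,40),(480,229),(292,229)): print("lip", deckf(wonz(p,np.array(uv)/1.5,.034)))
ys,xs=np.nonzero(gm&(cv2.resize(np.zeros((1,1)),(2048,1536))==0)); 
E
```

```text
gold H,S,V [ 20 178 196] teal [ 98 160  75] wood [ 13 161 108]
tile
  centre deck [137.5   2.6] z mm 26.4 normal [ 0.004 -0.01   1.   ]
  centre deck [138.3   2.8] z mm 26.3 normal [0.09  0.04  0.995]
mark [261.2, 88.2] 0.96 [138.33905313   4.34137274]
lip [ 86.62440084 -47.78686752]
lip [86.81279416 51.06807379]
lip [190.56461457  52.57680518]
lip [190.54625764 -50.32991514]
```

The tile is level and sunk, about 1 mm off centre. The arm is clear, so I hand in.

```bash
python3 -c "
from plant import *
print(sign_off())"
```

```text
the job is handed in; nothing more can be done
None
```

The tile lies flat in the far nest, which is the one with the soft cushion, and I have handed the job in. No verdict was reported.

- **Feeling the cushions:** I pressed the left nest, which was stiff (7 N after about 1.5 mm). The far nest was clearly soft (about 2.8 N after about 7.5 mm). I did not press the right nest, because the far one was already clear.
- **Moving the tile:** I squared the tile from its left side with both fingertips. Then I pushed it from behind over the lip, without picking it up, until it dropped into the far pocket.
- **Last checks:**
  - A close wrist view gave the tile about 1 mm off the pocket centre and level to about 0.01 rad. The corner fit also gave a second, tilted solution of about 0.1 rad; the side view looked level, so I dismissed it.
  - The underside came out about 14 mm above the table, slightly lower than the 15–20 mm expected and below the 21 mm limit.
  - The cameras disagreed by 2–4 mm in absolute position, so I judged the centring against the nest's own lip.
- **Surroundings:** The arm stayed well away from the dish, the pot and the jar; I did not measure them again at the end. It hovered clear of everything at hand-in, about 19 s into the 72 s allowed.

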